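Shut the propped-open equipment case

TASK

On the steel trolley of a tattoo studio one black equipment case stands open, its lid propped by a locked folding stay on the case's side. Press on the round pin at the stay's knuckle until the stay breaks and starts to fold, with the lid still well up, then lower the lid gently until it is fully shut, without slamming it. Do not force the lid while the stay is still locked.

Things in the scene. Friction and masses are not known exactly. Their poses are not given: they have to be found in the camera images.
- lid_hinge (a point): Middle of the open case's hinge line, at rim height (115 mm above the table). Black fixed case with aluminium edges, 220 deep, 200 wide. Axes fixed to the case: x level, from its front (clasps) back to the hinge, so the front edge is at x = -220 mm; y along the hinge, case from -100 to +100, the stay outside the -y wall; z up. The smaller shut case (111 high) without a stay is a bystander.
- lid (a joint): 0 as it stands, 75 deg up from shut and leaning to the front; grows to 1.309 rad fully shut. Slab 220 mm hinge to free edge, 200 wide, 16 thick, its underside through the hinge line; free edge at first 330 mm above the table. Stiff hinge: stay broken, it stays where left; 3 to 6 N on the outer face 170 mm from the hinge lowers it. Gentle: under 1.2 rad/s in the last 0.35 rad.
- stay (a joint): Fold of the stay's knuckle: 0 locked (flat steel bars, the lower 70, the upper 135 mm long, 14 wide, 6 deg past straight against a stop), straight at 0.10, broken beyond 0.2, 2.56 rad when the lid is shut. Near 0 the lid cannot go down. Has friction, stays where left. Bars run from the case wall (190 mm before the hinge, 12 below the rim) up and back to the lid's side.
- stay_tab (a point): Middle of the free length (50 mm) of the round steel pin, 14 mm thick, at the knuckle; level, parallel to the hinge, away from the wall. On its axis, 40 mm out from the case's wall; at first 145 mm above the table, 134 before the hinge line; axes turn with the upper bar. Some 10 N down and back to the hinge (8 down for 5 back) folds it; 12 to 18 mm of travel breaks it with the lid still up.

How it is judged:
On the way:
1. the stay is broken (folded more than 0.2 rad) while the lid is still well up (less than 0.6 rad down) (value of joint stay above 0.2 rad and value of joint lid below 0.6 rad), for 0.1 s.
At the end, for the whole second after the job is handed in: The lid is fully shut (within 0.06 rad, 13 mm at its free edge) and at rest (value of joint lid above 1.249 rad and velocity of joint lid between -0.05 and 0.05 rad/s); the robot touches nothing.
It fails at once if the lid slams: faster than 1.2 rad/s within the last 0.35 rad of closing (value of joint lid above 0.959 rad and velocity of joint lid above 1.2 rad/s).
It fails at once if the lid is forced (over 40 N) while the stay is still locked (value of joint stay below 0.1 rad and contact force between anything else and lid above 40 N).
It also fails if it takes over 48 s, if anything falls off the work surface, if the arm or the gripper's body presses on something with over 40 N, if the wrist force passes 120 N, or if a joint passes its speed limit or range.

ROBOT

A 6-joint arm with a two-finger parallel gripper is mounted at the origin on the work surface. World frame = base frame: x ahead of the robot, y to its left, z up, the work surface at z = 0. Lengths are in m, angles in rad, forces in N, time in s.
With the tool pointing down it reaches from about 0.35 to 0.975 m from the base axis. Payload 17.4 kg.
Tool frame: the origin (TCP) lies at the very end of the fingers, on their centre line; the grasp point (between the pads) lies 19 mm behind it; y points along the fingers, x is the direction in which the jaws open and shut, and the axes are right-handed (so a half turn about y gives the same grasp; the last joint's range is limited). The gripper opens to 85 mm and grips with 20 to 120 N. Pads are 22 mm wide; open, the fingers measure 114 mm over their backs; the gripper's body (76 mm by 85 mm) begins 54 mm behind the grasp point. The pads swing forward as they close: fully open they stand 13 mm farther back than shut.
Start: joints at [1.28, 0.116, 1.442, -0, 1.584, -0.038], TCP at [0.169, 0.654, 0.206] pointing down, gripper open.
Joint ranges: [-2.83, 2.83], [-0.83, 2.19], [0.07, 2.5], [-1.14, 4.28], [0.01, 3], [-2.97, 2.97]. Speed limits (rad/s): [1.89, 1.89, 2.22, 3.14, 3.14, 3.14].

INTERFACE

Orientations are given as a rotation vector (axis times angle).
In Python, from plant import state, get_image, camera_model, ticket gives the robot as it stands. The module is installed in compiled form; this text tells all that it offers.
- The arm moves only by the tool servo_tool, never from a script. Its argument "moves" is one flat list of numbers, 7 for each row, row after row: the shift along the tool's x, y, z in m, then the turn, a rotation vector about the tool's x, y, z in degrees, then the opening in per cent of the stroke, from 0 (shut) to 100 (fully open). A call has exactly 10 rows; each row is the pose to reach, as a shift and turn from the pose commanded when the call began, along the tool's axes at that moment; what a row does not reach only later rows make up. A row lasts 1/10 s, in which the tool goes at most 50 mm and 8.59 degrees, less where a joint would pass 70% of its speed; a pose out of reach is approached as far as the arm can. A call with a gripper value outside its range is refused whole. The fingers move at their own pace and stop on an object; "squeeze" is the grip in N (left out, the last holds). Time passes only in rows, so rows that repeat a pose let the fingers close, or fill a call up. It gives the time, the measured TCP pose, the force and the opening at its end, in the units of the state.
- state(): the state, without advancing time (a new reading comes with each control period).
- get_image(name): name is "scene" or "top" or "wrist"; returns the picture (480x640x3 uint8, red, green, blue); there is no depth.
- camera_model(name): a dict with "K" (3x3 intrinsics, pixels), "distortion" ([k1, k2, p1, p2, k3] as OpenCV has them; the pictures are not rectified), "R" (3x3) and "t" (3): a world point X has camera coordinates R X + t. Camera axes: x right, y down, z forward; pixel columns grow to the right and rows downward; lengths in m; the calibration is good to about 2 mm. A picture is of the moment at which its call begins: read the wrist's pose just before it. camera_model takes no time and is no camera call; for the wrist camera it gives the pose at the moment of the call.
- ticket.sign_off(): hands the job in, once; it reports no verdict.
The state is a dict: "clock": time; "joint_pos": joint angles; "qvel": joint speeds; "tau": joint torques, N m; "eef_pos": TCP position; "tcp_rot": TCP orientation; "force": force on the tool from outside, world axes, zero at the start; "moment": the same for the moment, N m; "width": finger opening in m.
Only numpy, scipy, OpenCV 4.12 (cv2) and the standard library are available. Lean on these libraries where they do the work, as an engineer would, in place of code of your own. Each camera call takes 0.05 s, during which the arm holds its last target.

## Working session

There is one attempt and no reset: what is moved stays moved. The work goes in short steps, Python scripts to look and compute and a tool call to move; the robot and the scene stay as the last step left them, time stands still between calls to the robot, and variables do not carry over. Pictures are saved under pics/ and viewed, and the job is handed in when it is done.

Besides the shell and the picture viewer there is one more tool, called after ">>>" by a JSON object that holds its "fn" and its "kwargs", one argument or row to a line. servo_tool: Moves the arm, as the interface text tells. Its arguments: {"type":"object","properties":{"moves":{"type":"array"},"squeeze":{"type":"number"}},"required":["moves"]}

```bash
mkdir -p pics; python3 - <<'E'
from plant import state,get_image,camera_model
import cv2,numpy as np
np.set_printoptions(precision=4,suppress=True)
for n in ["scene","top","wrist"]:
    m=camera_model(n)
    cv2.imwrite(f"pics/{n}0.png",get_image(n)[:,:,::-1])
    print(n,m)
s=state();print(s)
E
```

```text
scene {'K': array([[574.6472,   0.    , 325.1734],
       [  0.    , 574.6472, 232.8087],
       [  0.    ,   0.    ,   1.    ]]), 'distortion': array([-0.0076,  0.    ,  0.    ,  0.    ,  0.    ]), 'R': array([[-0.1527,  0.9883,  0.0021],
       [ 0.7929,  0.1238, -0.5967],
       [-0.59  , -0.0894, -0.8025]]), 't': array([ 0.0305, -0.3653,  1.4564])}
top {'K': array([[483.912 ,   0.    , 316.4341],
       [  0.    , 483.912 , 234.8464],
       [  0.    ,   0.    ,   1.    ]]), 'distortion': array([0.0389, 0.    , 0.    , 0.    , 0.    ]), 'R': array([[-0.0135, -0.9999,  0.0079],
       [-0.993 ,  0.0125, -0.1175],
       [ 0.1174, -0.0095, -0.993 ]]), 't': array([0.0341, 0.5805, 1.0441])}
wrist {'K': array([[367.9362,   0.    , 312.5271],
       [  0.    , 367.9362, 235.1199],
       [  0.    ,   0.    ,   1.    ]]), 'distortion': array([-0.074,  0.   ,  0.   ,  0.   ,  0.   ]), 'R': array([[ 0.2505,  0.9681,  0.0006],
       [ 0.916 , -0.2372,  0.3237],
       [ 0.3135, -0.0805, -0.9462]]), 't': array([-0.6756, -0.0403,  0.38  ])}
{'clock': 0.15, 'joint_pos': array([ 1.2802,  0.1164,  1.4421,  0.    ,  1.584 , -0.0378]), 'qvel': array([ 0.0011, -0.0018, -0.0021,  0.0008, -0.0025, -0.0003]), 'tau': array([  0.0021, -73.2519, -63.2848,  -0.0001,   0.0051,   0.0001]), 'eef_pos': array([0.1688, 0.6534, 0.2057]), 'tcp_rot': array([-1.3188, -1.0204,  1.0217]), 'force': array([-0.167 , -0.3347, -0.3453]), 'moment': array([-0.0233, -0.0418, -0.0403]), 'width': 0.08536176811302208}
```

View pics/scene0.png

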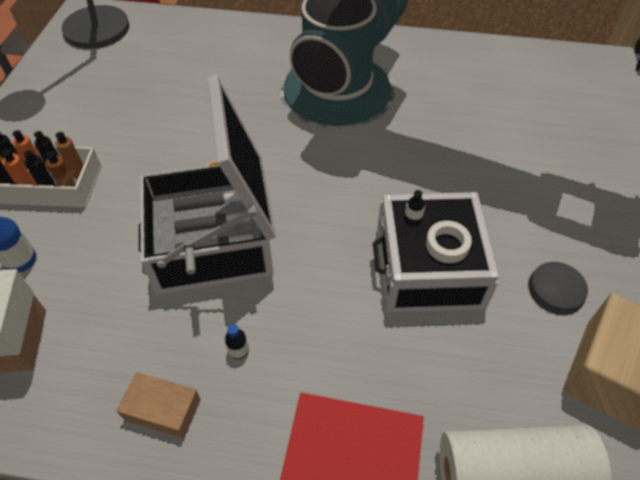

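View pics/top0.png

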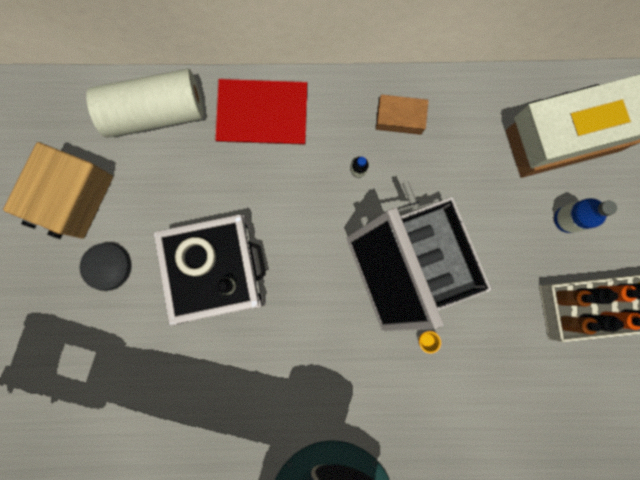

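View pics/wrist0.png

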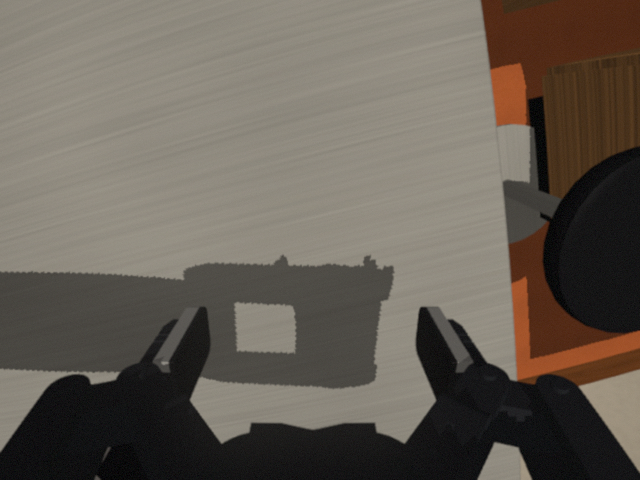

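The scene view shows the open case at about (205,220): lid hinged on the right, stay pin at about (190,260) on the camera side. The top view has the pin at about (403,190). I'll zoom in to pick exact points.

```bash
python3 - <<'E'
import cv2
a=cv2.imread("pics/scene0.png")[60:310,120:300]; cv2.imwrite("pics/sc_z.png",cv2.resize(a,None,fx=3.2,fy=2.4*1,interpolation=cv2.INTER_CUBIC) if 0 else cv2.resize(a[90:250],None,fx=4,fy=3.7 if 0 else 3.75,interpolation=cv2.INTER_CUBIC))
b=cv2.imread("pics/top0.png")[160:350,330:510]; cv2.imwrite("pics/top_z.png",cv2.resize(b,None,fx=3.1578947,fy=3.1578947,interpolation=cv2.INTER_CUBIC))
E
```

```text
(no output)
```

View pics/sc_z.png

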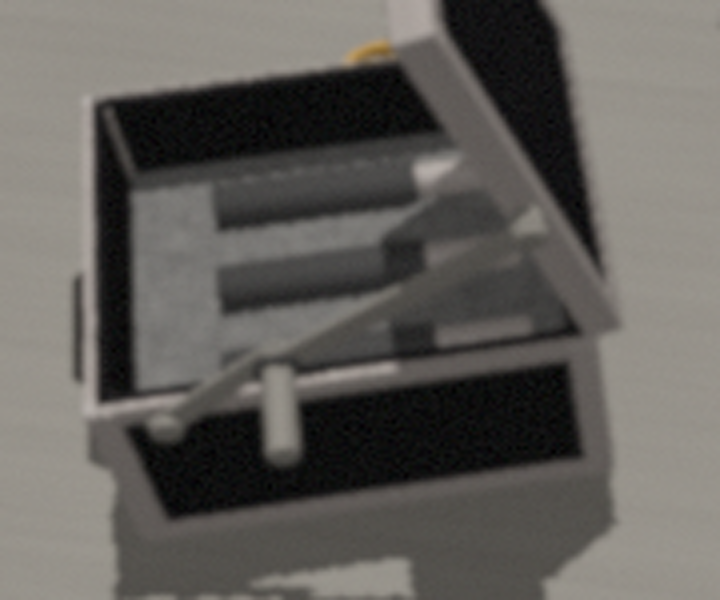

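View pics/top_z.png

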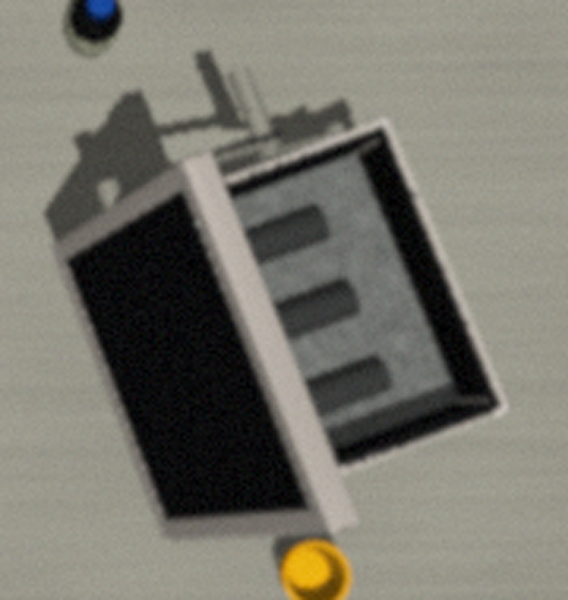

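```bash
cat > h.py <<'E'
import numpy as np,cv2
from scipy.optimize import least_squares
from scipy.spatial.transform import Rotation as R
from plant import state,get_image,camera_model
np.set_printoptions(precision=4,suppress=True)
def proj(m,X):
    X=np.atleast_2d(X).astype(float)
    r,_=cv2.Rodrigues(np.array(m["R"]))
    return cv2.projectPoints(X,r,np.array(m["t"]),np.array(m["K"]),np.array(m["distortion"]))[0][:,0]
def c2w(p,X):
    c,s=np.cos(p[2]),np.sin(p[2])
    X=np.atleast_2d(X)
    return np.c_[p[0]+c*X[:,0]-s*X[:,1],p[1]+s*X[:,0]+c*X[:,1],X[:,2]+.115]
E
cat > fit.py <<'E'
from h import *
s=np.sin(np.radians(75));c=np.cos(np.radians(75))
U=np.array([-.22*c,0,.22*s]);O=U+.016*np.array([s,0,c])
Y=np.array([0,1,0])
T=[((387,121),[-.22,-.1,0]),((502,408),[-.22,.1,0]),((210,155),U-.1*Y),((357,522),U+.1*Y),((185,163),O-.1*Y),((325,532),O+.1*Y),((238,70),[-.134,-.165,.03]),((263,132),[-.134,-.115,.03])]
S=[((90,412),[-.22,-.1,0]),((90,98),[-.22,.1,0]),((284,456),[-.134,-.165,.03]),((279,370),[-.134,-.115,.03])]
tp=np.array([(330+a[0]/3.158,160+a[1]/3.158) for a,_ in T]);sp=np.array([(120+a[0]/4,150+a[1]/3.75) for a,_ in S])
TX=np.array([b for _,b in T]);SX=np.array([b for _,b in S])
mt,ms=camera_model("top"),camera_model("scene")
def f(p): return np.r_[(proj(mt,c2w(p,TX))-tp).ravel(),(proj(ms,c2w(p,SX))-sp).ravel()]
r=least_squares(f,[.5,-.1,1.8],loss="soft_l1")
print(r.x);print(f(r.x).reshape(-1,2))
p=r.x
print("pin",c2w(p,[-.134,-.14,.03]))
im=get_image("top")[:,:,::-1].copy();im2=get_image("scene")[:,:,::-1].copy()
box=np.array([[-.22,-.1,0],[-.22,.1,0],[0,.1,0],[0,-.1,0],U-.1*Y,U+.1*Y,O-.1*Y,O+.1*Y,[-.134,-.165,.03],[-.134,-.115,.03]])
for i,m,n in((im,mt,"t"),(im2,ms,"s")):
    i=cv2.resize(i,None,fx=3,fy=3,interpolation=cv2.INTER_CUBIC)
    q=proj(m,c2w(p,box))*3+1
    for a in q: cv2.circle(i,tuple(int(v) for v in a),3,(0,255,0),-1)
    ct=q.mean(0).astype(int); cv2.imwrite(f"pics/ov_{n}.png",i[max(0,ct[1]-300):ct[1]+300,max(0,ct[0]-300):ct[0]+300])
E
python3 fit.py
```

```text
[ 0.4755 -0.0816  1.9139]
[[-0.5721  0.2211]
 [ 0.7078  0.3004]
 [-0.0607 -1.2282]
 [ 0.0656 -0.4184]
 [-0.5929 -0.9209]
 [ 1.7744  0.063 ]
 [-0.7917 -1.5183]
 [ 0.4484  1.6812]
 [ 0.4576 -1.4693]
 [ 0.1744 -0.9156]
 [ 0.1311  0.4919]
 [-0.1411 -0.747 ]]
pin [[ 0.6525 -0.1607  0.145 ]]
```

View pics/ov_s.png

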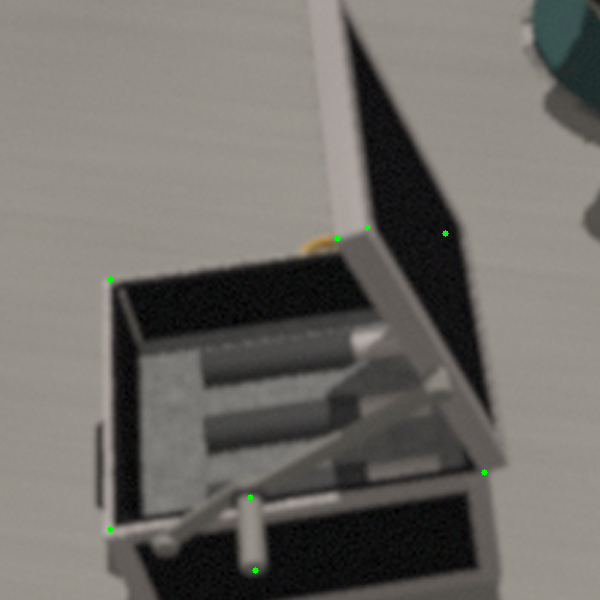

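View pics/ov_t.png

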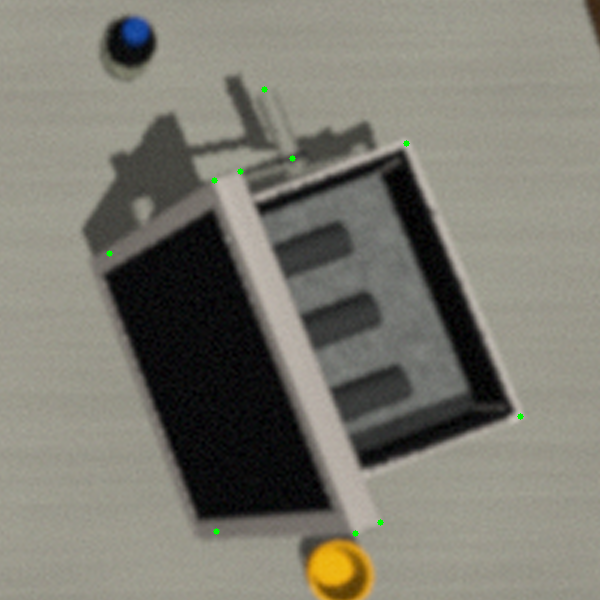

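Both overlays fit to within about 2 mm. That puts the hinge at (0.476,-0.082), case yaw at 109.7° and the pin at (0.653,-0.161,0.145). Next I'll work out the tool axes and plan the first moves.

```bash
cat >> h.py <<'E'
P=np.array([0.4755,-0.0816,1.9139])
cx=np.array([np.cos(P[2]),np.sin(P[2]),0]);cy=np.array([-np.sin(P[2]),np.cos(P[2]),0]);cz=np.array([0,0,1.])
def rel(pos,Rt,s=None):
    s=s or state(); Rc=R.from_rotvec(s["tcp_rot"])
    return Rc.inv().apply(np.array(pos)-s["eef_pos"]), (Rc.inv()*Rt).as_rotvec(degrees=True)
def axes(y,xh):
    y=np.array(y)/np.linalg.norm(y); x=np.array(xh,float)-np.dot(xh,y)*y; x/=np.linalg.norm(x)
    return R.from_matrix(np.c_[x,y,np.cross(x,y)])
def log():
    import json
    s=state(); open("log.txt","a").write(json.dumps([list(s["joint_pos"]),list(s["eef_pos"]),list(s["tcp_rot"])])+"\n"); return s
E
python3 - <<'E'
from h import *
s=log(); Rc=R.from_rotvec(s["tcp_rot"]);print(Rc.as_matrix())
print(cx,cy)
d=.6*cx-.8*cz
for xh in (cy,-cy,cx,-cx):
    for y in (d,-cz):
        print(xh,y,*rel(c2w(P,[-.17,-.145,.3])[0],axes(y,xh)))
m=camera_model("wrist"); C=-m["R"].T@m["t"]; print("cam in tool",Rc.inv().apply(C-s["eef_pos"]))
E
```

```text
[[ 0.2501 -0.0001 -0.9682]
 [ 0.9682 -0.0005  0.2501]
 [-0.0005 -1.      0.    ]]
[-0.3364  0.9417  0.    ] [-0.9417 -0.3364  0.    ]
[-0.9417 -0.3364  0.    ] [-0.2018  0.565  -0.8   ] [-0.6944 -0.2087 -0.6962] [ -21.0701 -119.046   -39.7004]
[-0.9417 -0.3364  0.    ] [-0. -0. -1.] [-0.6944 -0.2087 -0.6962] [  -0.0344 -124.1424   -0.0173]
[ 0.9417  0.3364 -0.    ] [-0.2018  0.565  -0.8   ] [-0.6944 -0.2087 -0.6962] [ 33.8781  53.8461 -17.98  ]
[ 0.9417  0.3364 -0.    ] [-0. -0. -1.] [-0.6944 -0.2087 -0.6962] [ 0.0147 55.8576 -0.0292]
[-0.3364  0.9417  0.    ] [-0.2018  0.565  -0.8   ] [-0.6944 -0.2087 -0.6962] [ 10.9714 -32.9464 -35.7876]
[-0.3364  0.9417  0.    ] [-0. -0. -1.] [-0.6944 -0.2087 -0.6962] [ -0.01   -34.1424  -0.0303]
[ 0.3364 -0.9417 -0.    ] [-0.2018  0.565  -0.8   ] [-0.6944 -0.2087 -0.6962] [ 46.5126 139.4113  14.2593]
[ 0.3364 -0.9417 -0.    ] [-0. -0. -1.] [-0.6944 -0.2087 -0.6962] [  0.0397 145.8575  -0.0132]
cam in tool [ 0.0004 -0.1674  0.0847]
```

>>> {"fn": "servo_tool", "kwargs": {
  "moves": [0, -0.05, 0, 0, 0, 0, 0, 0, -0.1, 0, 0, 0, 0, 0, 0, -0.15, 0, 0, 0, 0, 0, -0.02, -0.2, -0.02, 0, 5, 0, 0, -0.05, -0.25, -0.05, 0, 10, 0, 0, -0.08, -0.25, -0.08, 0, 15, 0, 0, -0.11, -0.25, -0.11, 0, 20, 0, 0, -0.14, -0.25, -0.14, 0, 25, 0, 0, -0.17, -0.25, -0.17, 0, 30, 0, 0, -0.2, -0.25, -0.2, 0, 35, 0, 0],
  "squeeze": 30
}}

```text
clock: 1.25
eef_pos: [0.3129, 0.4082, 0.4564]
tcp_rot: [-1.5, -0.551, 0.55]
force: [1.0, 0.1, 1.2]
width: -0.0002
```

```bash
python3 - <<'E'
from h import *
s=log();print(s["clock"],s["joint_pos"],s["eef_pos"],s["width"],R.from_rotvec(s["tcp_rot"]).as_matrix())
print(*rel(c2w(P,[-.20,-.145,.3])[0],axes(-cz,-cy)))
print(*rel(c2w(P,[-.20,-.145,.3])[0],axes(.6*cx-.8*cz,-cy)))
E
```

```text
1.25 [ 0.8672 -0.1861  1.3317 -0.0001  1.9956  0.1635] [0.3129 0.4082 0.4564] -0.00015319680669300865 [[ 0.7625  0.0003 -0.647 ]
 [ 0.647   0.0003  0.7625]
 [ 0.0004 -1.      0.    ]]
[-0.1278  0.0413 -0.7169] [-0.0048 20.6571  0.0229]
[-0.1278  0.0413 -0.7169] [36.4593 19.9435 -6.6233]
```

>>> {"fn": "servo_tool", "kwargs": {
  "moves": [-0.01, 0, -0.04, 0, 2, 0, 0, -0.02, 0, -0.08, 0, 4, 0, 0, -0.03, 0, -0.12, 0, 6, 0, 0, -0.035, 0, -0.16, 0, 8, 0, 0, -0.04, 0, -0.2, 0, 10, 0, 0, -0.05, 0, -0.24, 0, 12, 0, 0, -0.06, 0, -0.28, 0, 14, 0, 0, -0.06, 0, -0.32, 0, 16, 0, 0, -0.07, 0, -0.36, 0, 18, 0, 0, -0.08, 0, -0.4, 0, 20, 0, 0]
}}

```text
clock: 2.25
eef_pos: [0.512, 0.0522, 0.4562]
tcp_rot: [-1.553, -0.28, 0.28]
force: [0.1, 0.9, 0.5]
width: 0.0
```

```bash
python3 - <<'E'
from h import *
s=log();print(s["clock"],s["joint_pos"],s["eef_pos"],s["width"],R.from_rotvec(s["tcp_rot"]).as_matrix())
print(*rel(c2w(P,[-.22,-.145,.3])[0],axes(.6*cx-.8*cz,-cy)))
E
```

```text
2.25 [ 0.052  -0.1852  1.3312  0.      1.9956 -0.3047] [0.512  0.0522 0.4562] 2.7461039122743016e-05 [[ 0.9371 -0.     -0.3491]
 [ 0.3491  0.      0.9371]
 [-0.     -1.      0.    ]]
[ 0.0611  0.0412 -0.3345] [36.8675  0.7482 -0.2511]
```

>>> {"fn": "servo_tool", "kwargs": {
  "moves": [0.01, 0, -0.04, 0, 0, 0, 0, 0.02, 0, -0.08, 0, 0, 0, 0, 0.03, 0, -0.12, 4, 0, 0, 0, 0.04, 0, -0.16, 9, 0, 0, 0, 0.045, 0, -0.2, 14, 0, 0, 0, 0.05, 0, -0.24, 19, 0, 0, 0, 0.055, 0.01, -0.28, 24, 0, 0, 0, 0.06, 0.02, -0.31, 29, 0, 0, 0, 0.06, 0.03, -0.335, 33, 0, 0, 0, 0.06, 0.04, -0.335, 37, 0, 0, 0]
}}

```text
clock: 3.25
eef_pos: [0.686, -0.2423, 0.4132]
tcp_rot: [-0.91, -0.162, 0.331]
force: [0.7, 0.4, -0.1]
width: -0.0
```

```bash
cat > nx.py <<'E'
from h import *
s=log();print(s["clock"],s["joint_pos"],s["eef_pos"],s["width"],s["force"]);print(R.from_rotvec(s["tcp_rot"]).as_matrix())
v=s["eef_pos"]-np.r_[P[:2],.115];print("case xyz",v@cx,v@cy,v@cz)
E
python3 nx.py; python3 - <<'E'
from h import *
import json
# fit kinematics
D=[json.loads(l) for l in open("log.txt")]
def wrist(q,p):
    H,a,L1,L2=p; r=a+L1*np.sin(q[1])+L2*np.sin(q[1]+q[2]); z=H+L1*np.cos(q[1])+L2*np.cos(q[1]+q[2])
    return np.array([r*np.cos(q[0]),r*np.sin(q[0]),z])
def f(x):
    o=[]
    for q,e,t in D:
        o.append(wrist(q,x[:4])+x[4]*R.from_rotvec(t).apply([0,1,0])-e)
    return np.ravel(o)
r=least_squares(f,[.2,0,.345,.635,.33]);print(r.x,f(r.x).reshape(-1,3))
cv2.imwrite("pics/s3.png",get_image("scene")[:,:,::-1])
E
```

```text
3.25 [-0.5393  0.5822  0.6292  0.5787  2.3792 -0.5605] [ 0.686  -0.2423  0.4132] -1.7914299204221818e-05 [ 0.7435  0.4406 -0.1362]
[[ 0.9375 -0.2125 -0.2758]
 [ 0.3481  0.5674  0.7463]
 [-0.0021 -0.7956  0.6058]]
case xyz -0.2220913101251224 -0.14413980783865982 0.29815661992872544
[0.0811 0.0303 0.4686 0.6168 0.3435] [[ 0.0321  0.0183  0.0048]
 [ 0.0142 -0.0227 -0.0039]
 [-0.0068 -0.0259 -0.0039]
 [-0.0164 -0.0072  0.0029]]
```

View pics/s3.png

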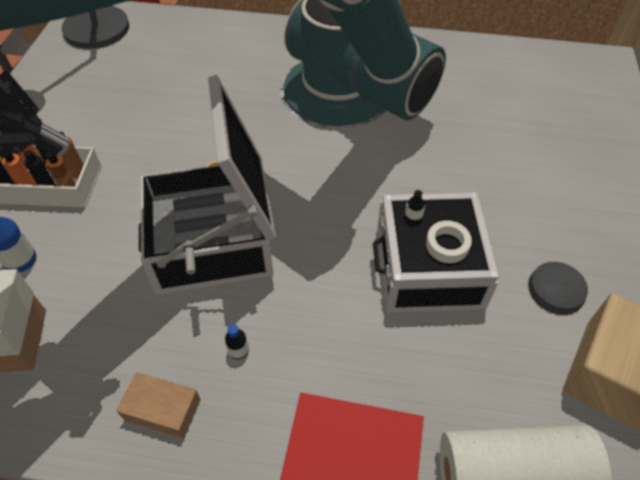

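The arm is clear above and in front of the case, and nothing has been touched. Next is a pre-contact pose 30 mm above the pin along the press direction.

```bash
python3 - <<'E'
from h import *
print(*rel(c2w(P,[-.156,-.143,.060])[0],axes(.6*cx-.8*cz,-cy)))
E
```

```text
[ 0.0007  0.2262 -0.0918] [-0.851   0.3682 -0.6388]
```

>>> {"fn": "servo_tool", "kwargs": {
  "moves": [0, 0.023, -0.01, 0, 0, 0, 0, 0, 0.046, -0.02, 0, 0, 0, 0, 0, 0.07, -0.03, 0, 0, 0, 0, 0, 0.093, -0.04, 0, 0, 0, 0, 0, 0.116, -0.05, 0, 0, 0, 0, 0, 0.14, -0.06, -0.3, 0.2, -0.2, 0, 0, 0.163, -0.07, -0.5, 0.3, -0.3, 0, 0, 0.186, -0.08, -0.8, 0.4, -0.5, 0, 0, 0.21, -0.088, -0.8, 0.4, -0.6, 0, 0, 0.226, -0.092, -0.8, 0.4, -0.6, 0]
}}

```text
clock: 4.3
eef_pos: [0.6626, -0.1795, 0.1792]
tcp_rot: [-0.93, -0.166, 0.32]
force: [0.0, 0.1, -0.6]
width: -0.0
```

```bash
python3 nx.py; python3 - <<'E'
from h import *
a=get_image("scene")[:,:,::-1];b=get_image("top")[:,:,::-1]
a=cv2.resize(a[0:330,0:330],(570,570),interpolation=cv2.INTER_CUBIC)
cv2.imwrite("pics/s4.png",a);cv2.imwrite("pics/t4.png",b)
cv2.imwrite("pics/w4.png",get_image("wrist")[:,:,::-1])
E
```

```text
4.3 [-0.4862  0.4328  1.2031  0.4457  1.9619 -0.7592] [ 0.6626 -0.1795  0.1792] -4.6299165330682824e-05 [ 0.0082  0.1037 -0.6401]
[[ 0.9403 -0.1981 -0.2768]
 [ 0.3404  0.5555  0.7587]
 [ 0.0035 -0.8076  0.5897]]
case xyz -0.1551198369193877 -0.14327879908640023 0.0641558866428288
```

View pics/s4.png

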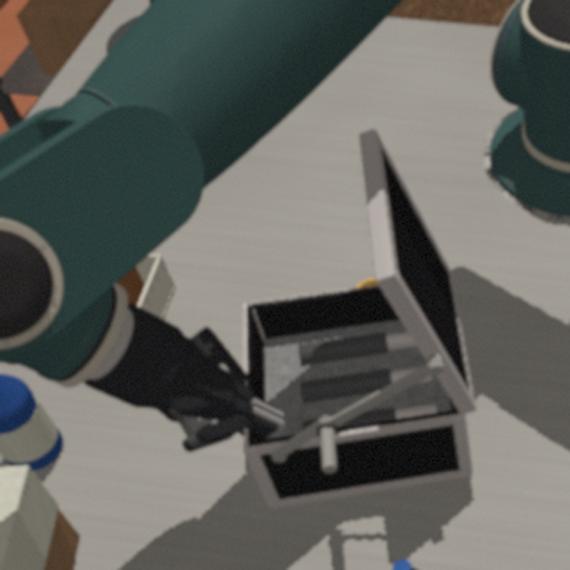

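View pics/t4.png

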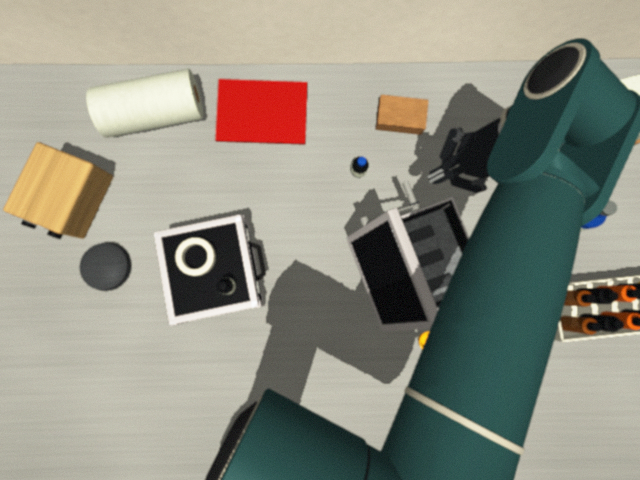

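View pics/w4.png

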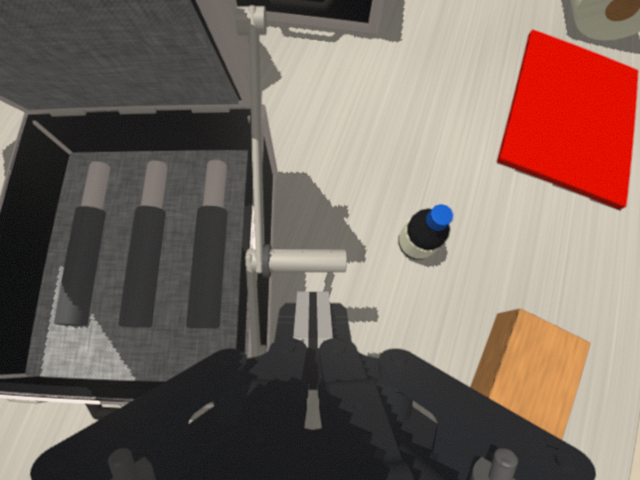

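The wrist view shows the shut fingertips at (313,293), aimed at mid-pin (308,261). The forearm is clear of the lid. I'll check the pin against the wrist calibration before pressing.

```bash
python3 - <<'E'
from h import *
m=camera_model("wrist")
print(proj(m,c2w(P,[[-.134,-.115,.03],[-.134,-.165,.03],[-.134,-.165,.037]])))
s=state();print(proj(m,[s["eef_pos"]]))
print(*rel(c2w(P,[-.1382,-.143,.0356])[0],axes(.6*cx-.8*cz,-cy)))
# pin in tool frame
print(rel(c2w(P,[-.134,-.143,.030])[0],axes(.6*cx-.8*cz,-cy))[0])
E
```

```text
[[267.0144 260.9074]
 [348.5658 261.3242]
 [349.7281 258.6115]]
[[313.8299 286.4579]]
[-0.0005  0.0344 -0.0037] [0.6957 0.3202 0.0226]
[-0.0005  0.0414 -0.0036]
```

>>> {"fn": "servo_tool", "kwargs": {
  "moves": [0, 0.01, -0.002, 0, 0, 0, 0, 0, 0.02, -0.004, 0, 0, 0, 0, 0, 0.027, -0.004, 0, 0, 0, 0, 0, 0.03, -0.004, 0, 0, 0, 0, 0, 0.033, -0.004, 0, 0, 0, 0, 0, 0.036, -0.004, 0, 0, 0, 0, 0, 0.039, -0.004, 0, 0, 0, 0, 0, 0.042, -0.004, 0, 0, 0, 0, 0, 0.045, -0.005, 0, 0, 0, 0, 0, 0.047, -0.005, 0, 0, 0, 0]
}}

```text
clock: 5.45
eef_pos: [0.6552, -0.1579, 0.1392]
tcp_rot: [-0.928, -0.166, 0.318]
force: [0.1, -0.3, -0.8]
width: 0.0002
```

```bash
python3 nx.py; python3 - <<'E'
from h import *
cv2.imwrite("pics/w5.png",get_image("wrist")[:,:,::-1])
E
```

```text
5.45 [-0.467   0.4186  1.2877  0.4446  1.8902 -0.7719] [ 0.6552 -0.1579  0.1392] 0.00020620930985329843 [ 0.1421 -0.3231 -0.7698]
[[ 0.9407 -0.1973 -0.2761]
 [ 0.3393  0.5568  0.7582]
 [ 0.0041 -0.8069  0.5907]]
case xyz -0.13229992212566158 -0.143591605482372 0.02422564229705175
```

View pics/w5.png

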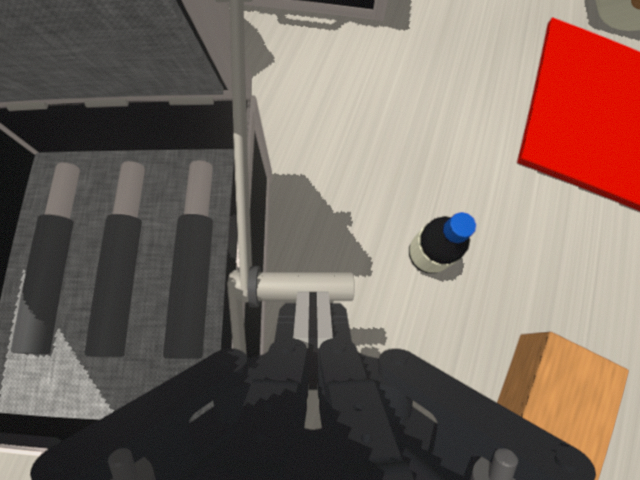

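```bash
python3 - <<'E'
from h import *
m=camera_model("wrist")
for x,z in [(-.134,.03),(-.134+.0069,.03-.0102)]:
  print(proj(m,c2w(P,[[x,-.115,z],[x,-.165,z]])))
print(proj(m,[state()["eef_pos"]]))
a=get_image("scene")[:,:,::-1]
a=cv2.resize(a[170:310,110:300],None,fx=4,fy=4,interpolation=cv2.INTER_CUBIC)
cv2.imwrite("pics/s5.png",a)
E
```

```text
[[255.2827 287.9267]
 [357.9283 288.3368]]
[[258.7221 277.8898]
 [355.0785 278.2787]]
[[313.8394 286.4145]]
```

View pics/s5.png

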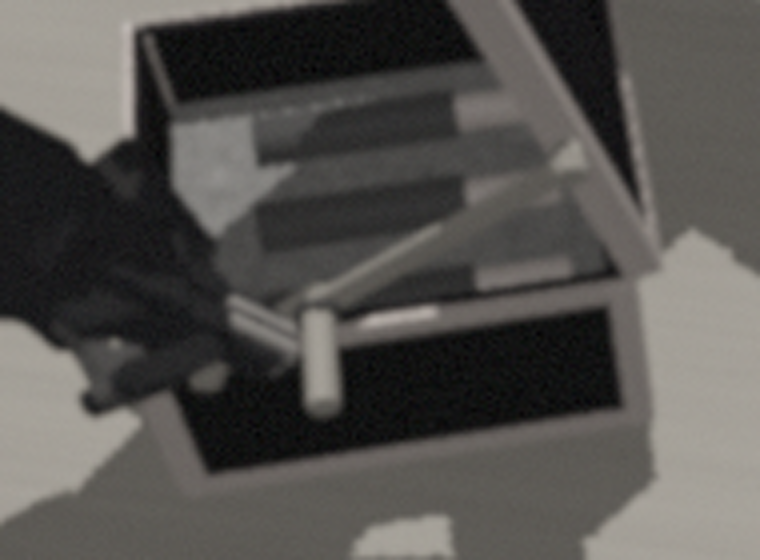

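```bash
python3 - <<'E'
from h import *
m=camera_model("scene")
for x,z in [(-.134,.03),(-.134+.0069,.03-.0102)]:
  print(proj(m,c2w(P,[[x,-.115,z],[x,-.165,z]])))
m=camera_model("wrist");s=state();Rc=R.from_rotvec(s["tcp_rot"])
for o in ([0,0,.011],[0,0,-.011],[0,-.013,.011],[0,-.006,0],[.01,0,.01],[-.01,0,.01]): print(o,proj(m,[s["eef_pos"]+Rc.apply(o)]))
w=cv2.imread("pics/w5.png")[240:340,220:380];cv2.imwrite("pics/w5z.png",cv2.resize(w,None,fx=5,fy=5,interpolation=cv2.INTER_CUBIC))
E
```

```text
[[189.6027 247.8968]
 [191.1234 272.0678]]
[[194.7302 250.6817]
 [196.3929 274.7128]]
[0, 0, 0.011] [[313.8532 266.3723]]
[0, 0, -0.011] [[313.7763 305.669 ]]
[0, -0.013, 0.011] [[313.9888 277.7361]]
[0, -0.006, 0] [[313.8719 291.9986]]
[0.01, 0, 0.01] [[334.075  268.2207]]
[-0.01, 0, 0.01] [[293.619  268.2249]]
```

View pics/w5z.png

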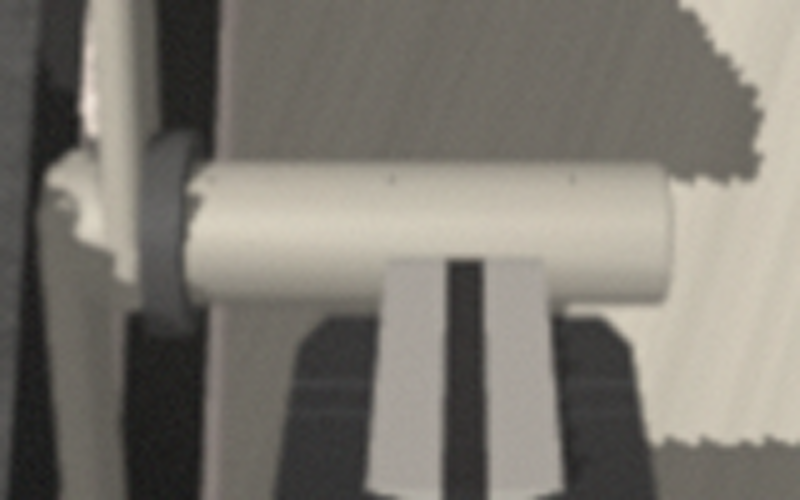

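The pin hasn't moved and there's no force, so the real fingertip ends short of the nominal TCP. I'll continue slowly.

>>> {"fn": "servo_tool", "kwargs": {
  "moves": [0, 0.001, 0, 0, 0, 0, 0, 0, 0.002, 0, 0, 0, 0, 0, 0, 0.003, 0, 0, 0, 0, 0, 0, 0.004, 0, 0, 0, 0, 0, 0, 0.005, 0, 0, 0, 0, 0, 0, 0.006, 0, 0, 0, 0, 0, 0, 0.007, 0, 0, 0, 0, 0, 0, 0.008, 0, 0, 0, 0, 0, 0, 0.008, 0, 0, 0, 0, 0, 0, 0.008, 0, 0, 0, 0, 0]
}}

```text
clock: 6.55
eef_pos: [0.6537, -0.1535, 0.1331]
tcp_rot: [-0.929, -0.166, 0.318]
force: [0.4, 0.9, 0.0]
width: -0.0002
```

```bash
cat > pic.py <<'E'
import sys
from h import *
n=sys.argv[1]
w=get_image("wrist")[:,:,::-1][200:350,200:400]
a=get_image("scene")[:,:,::-1][170:310,110:300]
w=cv2.resize(w,(400,300),interpolation=cv2.INTER_CUBIC);a=cv2.resize(a,(400,300),interpolation=cv2.INTER_CUBIC)
cv2.imwrite(f"pics/{n}.png",np.hstack([w,a]))
E
python3 nx.py; python3 pic.py p6
```

```text
6.55 [-0.4629  0.4153  1.3021  0.4448  1.8782 -0.7732] [ 0.6537 -0.1535  0.1331] -0.0001709928789269356 [0.3527 0.8524 0.0443]
[[ 0.9406 -0.1972 -0.2762]
 [ 0.3394  0.5567  0.7582]
 [ 0.0042 -0.8069  0.5906]]
case xyz -0.12765643369150853 -0.1436384748753802 0.01811832121923783
```

View pics/p6.png

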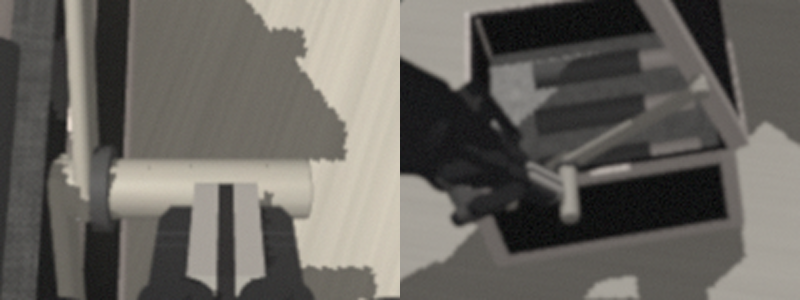

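```bash
python3 - <<'E'
from h import *
s=state();Rc=R.from_rotvec(s["tcp_rot"])
ms=camera_model("scene");mw=camera_model("wrist")
a=get_image("scene")[:,:,::-1][190:300,130:240];a=cv2.resize(a,(660,600),interpolation=cv2.INTER_CUBIC)
def mark(pts,col):
    for q in proj(ms,pts):
        cv2.circle(a,(int((q[0]-130+.5)*6),int((q[1]-190+.5)*600/110)),3,col,-1)
mark([s["eef_pos"]+Rc.apply(o) for o in ([0,0,0],[0,0,.011],[0,0,-.011])],(0,0,255))
mark([s["eef_pos"]+Rc.apply(o) for o in ([0,-.02,0],[0,-.02,.011],[0,-.02,-.011])],(0,255,255))
x,z=-.134,.03
mark(c2w(P,[[x,-.115,z],[x,-.165,z]]),(0,255,0))
cv2.imwrite("pics/s6z.png",a)
print(proj(mw,c2w(P,[[x,-.115,z],[x,-.165,z]])))
E
```

```text
[[252.8591 295.2931]
 [359.5908 295.7177]]
```

View pics/s6z.png

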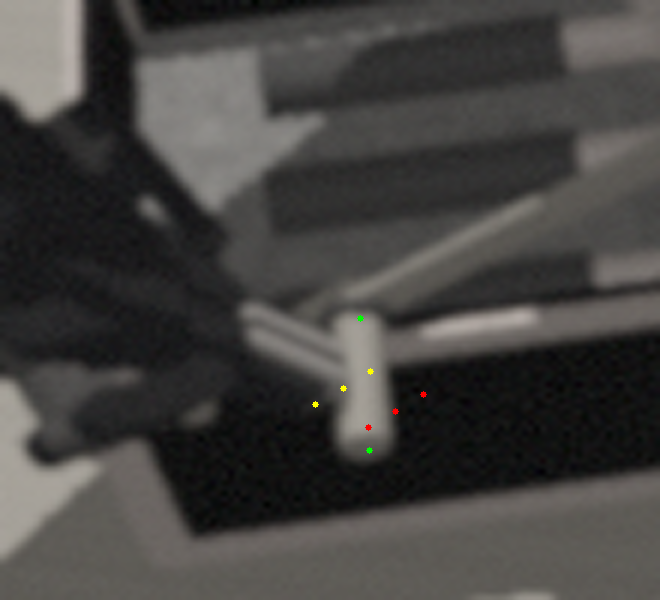

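The real tip is about 20–27 mm short of the nominal TCP. The pin matches its original position (green marks), so contact should come within a few mm.

>>> {"fn": "servo_tool", "kwargs": {
  "moves": [0, 0.001, 0, 0, 0, 0, 0, 0, 0.002, 0, 0, 0, 0, 0, 0, 0.003, 0, 0, 0, 0, 0, 0, 0.004, 0, 0, 0, 0, 0, 0, 0.005, 0, 0, 0, 0, 0, 0, 0.006, 0, 0, 0, 0, 0, 0, 0.007, 0, 0, 0, 0, 0, 0, 0.008, 0, 0, 0, 0, 0, 0, 0.009, 0, 0, 0, 0, 0, 0, 0.01, 0, 0, 0, 0, 0]
}}

```text
clock: 7.7
eef_pos: [0.6518, -0.1481, 0.125]
tcp_rot: [-0.929, -0.166, 0.318]
force: [1.0, -3.6, 2.1]
width: -0.0
```

```bash
python3 nx.py; python3 pic.py p7
```

```text
7.7 [-0.4578  0.4116  1.3203  0.4449  1.8624 -0.7749] [ 0.6518 -0.1481  0.125 ] -6.793310682212359e-06 [ 1.05   -3.5641  2.0952]
[[ 0.9408 -0.1968 -0.2762]
 [ 0.3391  0.5564  0.7586]
 [ 0.0044 -0.8072  0.5902]]
case xyz -0.12198608163150959 -0.14366734454910612 0.009989886865062844
```

View pics/p7.png

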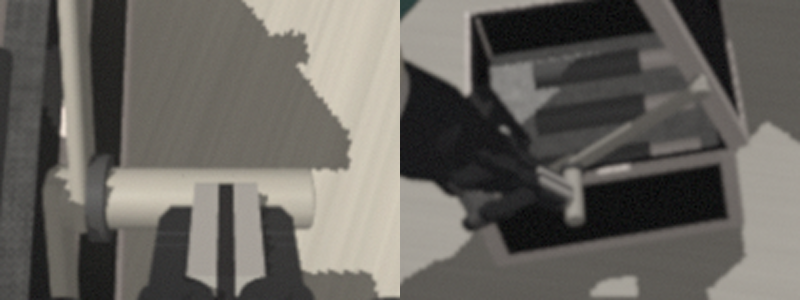

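In contact now at about 4 N, and the pin is starting to move. Continuing the press.

>>> {"fn": "servo_tool", "kwargs": {
  "moves": [0, 0.001, 0, 0, 0, 0, 0, 0, 0.002, 0, 0, 0, 0, 0, 0, 0.003, 0, 0, 0, 0, 0, 0, 0.004, 0, 0, 0, 0, 0, 0, 0.005, -0.001, 0, 0, 0, 0, 0, 0.006, -0.001, 0, 0, 0, 0, 0, 0.007, -0.001, 0, 0, 0, 0, 0, 0.008, -0.001, 0, 0, 0, 0, 0, 0.009, -0.001, 0, 0, 0, 0, 0, 0.01, -0.001, 0, 0, 0, 0]
}}

```text
clock: 8.8
eef_pos: [0.6502, -0.1435, 0.1162]
tcp_rot: [-0.93, -0.166, 0.318]
force: [4.5, -7.6, 2.8]
width: -0.0001
```

```bash
python3 nx.py; python3 pic.py p8
```

```text
8.8 [-0.4533  0.4099  1.337   0.4446  1.8464 -0.7774] [ 0.6502 -0.1435  0.1162] -0.00010271180892048688 [ 4.46   -7.5536  2.786 ]
[[ 0.9408 -0.1965 -0.2761]
 [ 0.3388  0.5561  0.7589]
 [ 0.0044 -0.8076  0.5898]]
case xyz -0.11709212917357995 -0.14372258823374928 0.0012272299632235112
```

View pics/p8.png

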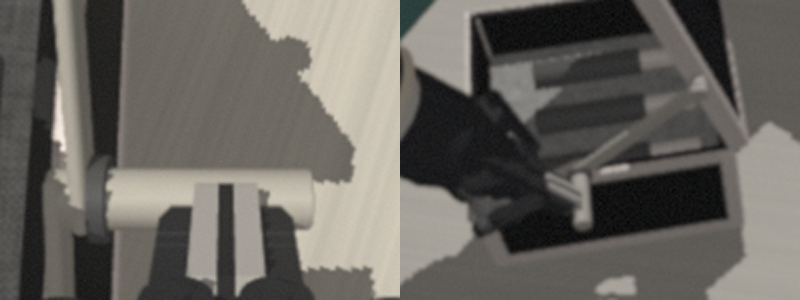

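>>> {"fn": "servo_tool", "kwargs": {
  "moves": [0, 0.001, -0.001, 0, 0, 0, 0, 0, 0.002, -0.001, 0, 0, 0, 0, 0, 0.003, -0.002, 0, 0, 0, 0, 0, 0.004, -0.002, 0, 0, 0, 0, 0, 0.005, -0.002, 0, 0, 0, 0, 0, 0.006, -0.003, 0, 0, 0, 0, 0, 0.007, -0.003, 0, 0, 0, 0, 0, 0.008, -0.003, 0, 0, 0, 0, 0, 0.008, -0.003, 0, 0, 0, 0, 0, 0.008, -0.003, 0, 0, 0, 0]
}}

```text
clock: 9.9
eef_pos: [0.6494, -0.1413, 0.108]
tcp_rot: [-0.929, -0.166, 0.318]
force: [2.5, -6.3, 4.0]
width: -0.0003
```

```bash
python3 nx.py; python3 pic.py p9;python3 - <<'E'
import cv2;from plant import get_image
a=get_image("scene")[:,:,::-1][60:310,110:300];cv2.imwrite("pics/s9.png",cv2.resize(a,(456,600),interpolation=cv2.INTER_CUBIC))
E
```

```text
9.9 [-0.4512  0.4122  1.3479  0.4441  1.834  -0.7813] [ 0.6494 -0.1413  0.108 ] -0.0002633408729808882 [ 2.5248 -6.3077  4.0058]
[[ 0.9408 -0.1967 -0.2761]
 [ 0.339   0.5563  0.7587]
 [ 0.0043 -0.8074  0.59  ]]
case xyz -0.11468676458899994 -0.14371712177600063 -0.006959235177159698
```

View pics/p9.png

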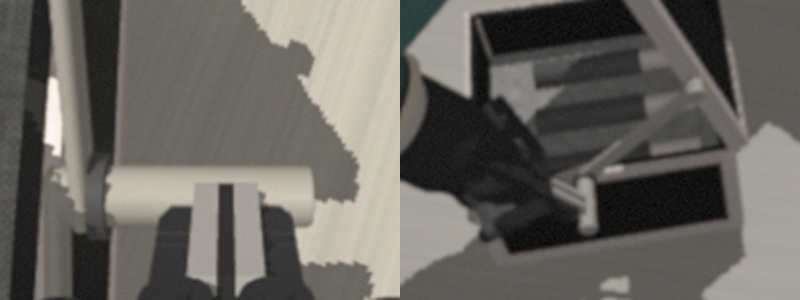

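View pics/s9.png

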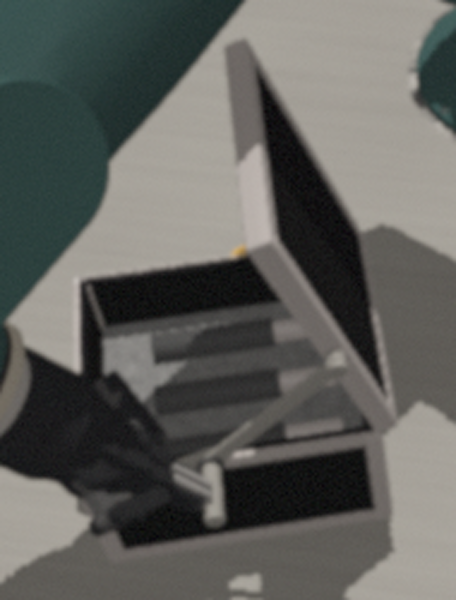

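```bash
python3 - <<'E'
from h import *
from scipy.optimize import brentq
A=np.array([-190,-12.]);B0=np.array([-18.4,99.8])
ms=camera_model("scene")
def B(l):  # lid down by l: rotate toward -x (ccw in x-z)
    c,s=np.cos(l),np.sin(l);return np.array([c*B0[0]-s*B0[1],s*B0[0]+c*B0[1]])
for a in np.arange(0,.5,.05):
    t=np.radians(36.87)-a;K=A+70*np.array([np.cos(t),np.sin(t)])
    try:
        l=brentq(lambda l:np.linalg.norm(B(l)-K)-135,-.3,.9);d=B(l)-K;u=np.arctan2(d[1],d[0])
        q=proj(ms,c2w(P,[[K[0]/1e3,-.115,K[1]/1e3],[K[0]/1e3,-.165,K[1]/1e3],[*(B(l)/1e3)[[0]],-.1,B(l)[1]/1e3]]))
        F=lambda x,y:np.array([np.cos(l)*x-np.sin(l)*y,np.sin(l)*x+np.cos(l)*y])
        U=F(-.0569,.2125)
        print(a,K,"lid",l,"fold",u-t+.105,q.ravel(),proj(ms,c2w(P,[[U[0],-.1,U[1]]])))
    except Exception as e: print(a,e)
E
python3 - <<'E'
import cv2
a=cv2.imread("pics/s9.png");cv2.imwrite("pics/s9z.png",cv2.resize(a[380:560,100:300],None,fx=3,fy=3))
E
```

```text
0.0 [-134.0001   30.0001] lid 0.00040574501173947164 fold 0.004817324267512593 [189.6027 247.8968 191.1234 272.0678 251.7103 205.6153] [[218.325  161.3401]]
0.05 [-131.9709   27.1488] lid -0.0019108536187260093 fold 0.08005368364953903 [191.1042 248.6714 192.667  272.8026 251.847  205.5788] [[218.6437 161.2335]]
0.1 [-130.0868   24.1996] lid -0.0014207063029251447 fold 0.15611922635761488 [192.5237 249.4876 194.1256 273.579  251.8181 205.5865] [[218.5762 161.256 ]]
0.15000000000000002 [-128.3525   21.16  ] lid 0.0019653603606435174 fold 0.23298996086137536 [193.8579 250.3429 195.4962 274.3944 251.6183 205.64  ] [[218.1107 161.4121]]
0.2 [-126.7722   18.0374] lid 0.008317518792891724 fold 0.31062196059599917 [195.1041 251.2346 196.7758 275.2463 251.244  205.7416] [[217.2394 161.7076]]
0.25 [-125.35     14.8398] lid 0.017681764219204858 fold 0.3889485621925052 [196.2597 252.1602 197.9617 276.1323 250.6935 205.894 ] [[215.9601 162.15  ]]
0.30000000000000004 [-124.0894   11.5751] lid 0.030074785981961838 fold 0.4678779420387783 [197.3223 253.117  199.0516 277.0498 249.9676 206.1006] [[214.2764 162.7477]]
0.35000000000000003 [-122.9935    8.2515] lid 0.045479258361080924 fold 0.5472913629925199 [198.29   254.1022 200.0436 277.996  249.0696 206.3651] [[212.1993 163.5097]]
0.4 [-122.065     4.8773] lid 0.06383998551544544 fold 0.6270424012938862 [199.1611 255.113  200.936  278.9683 248.0057 206.6914] [[209.7471 164.4452]]
0.45 [-121.3064    1.4608] lid 0.08506135557581347 fold 0.7069574433446675 [199.9343 256.1467 201.7272 279.964  246.7855 207.0832] [[206.9466 165.5627]]
```

View pics/s9z.png

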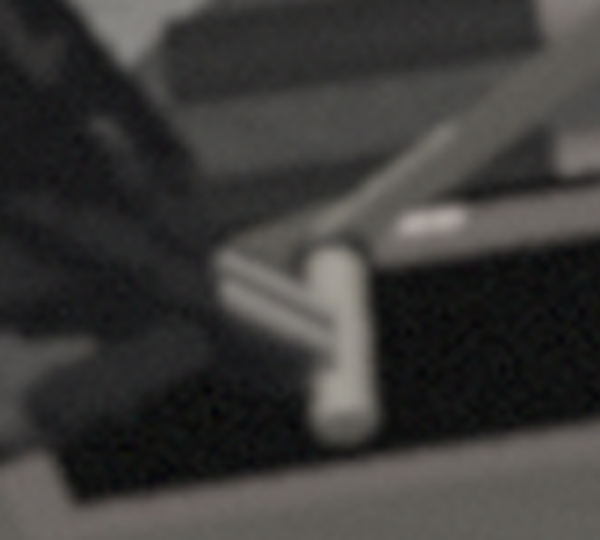

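The outer pin end is now at about (199.6,276). In the linkage model that means the stay has folded about 0.45 rad with the lid only about 0.03 rad down, so it is broken. Now I'll retreat along the tool axis and go up.

>>> {"fn": "servo_tool", "kwargs": {
  "moves": [0, -0.02, 0, 0, 0, 0, 0, 0, -0.05, 0, 0, 0, 0, 0, 0, -0.09, 0, 0, 0, 0, 0, 0, -0.13, 0.005, 0, 0, 0, 0, 0, -0.17, 0.01, 0, 0, 0, 0, 0, -0.21, 0.04, 0, 0, 0, 0, 0, -0.25, 0.07, 0, 0, 0, 0, 0, -0.29, 0.1, 0, 0, 0, 0, 0, -0.33, 0.13, 0, 0, 0, 0, 0, -0.36, 0.15, 0, 0, 0, 0]
}}

```text
clock: 11.05
eef_pos: [0.6781, -0.2269, 0.4905]
tcp_rot: [-0.93, -0.168, 0.319]
force: [0.0, -0.4, 0.4]
width: -0.0002
```

```bash
python3 nx.py; python3 - <<'E'
from h import *
t=np.radians(25)
for X in ([0.03,0,.40],[.06,0,.3],[.06,0,.21]):
    print(X,*rel(c2w(P,X)[0],axes(-np.sin(t)*cx-np.cos(t)*cz,-cy)))
a=get_image("scene")[:,:,::-1][60:310,110:300];cv2.imwrite("pics/s10.png",cv2.resize(a,(456,600),interpolation=cv2.INTER_CUBIC))
E
```

```text
11.05 [-0.5277  0.5974  0.4715  0.6588  2.4698 -0.4346] [ 0.6781 -0.2269  0.4905] -0.00021577166793178038 [ 0.0153 -0.4407  0.3789]
[[ 0.9403 -0.1963 -0.2781]
 [ 0.3403  0.5555  0.7587]
 [ 0.0055 -0.808   0.5891]]
case xyz -0.20501113326706277 -0.1418836403343251 0.37549788311990684
[0.03, 0, 0.4] [-0.1408  0.1184  0.2053] [-61.0949   0.2819   0.3049]
[0.06, 0, 0.3] [-0.1412  0.2168  0.1706] [-61.0949   0.2819   0.3049]
[0.06, 0, 0.21] [-0.1417  0.2896  0.1176] [-61.0949   0.2819   0.3049]
```

View pics/s10.png

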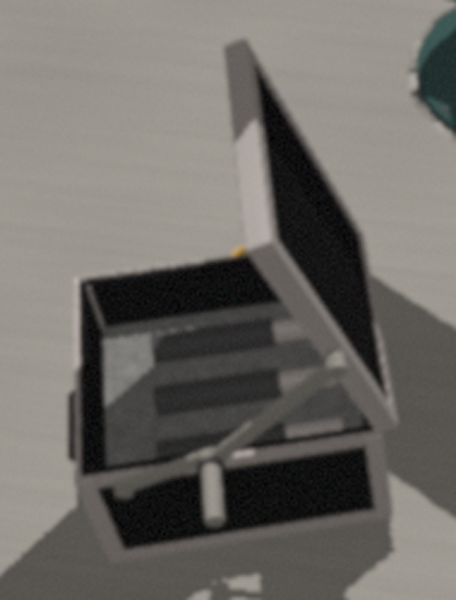

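The stay is visibly bent at the knuckle and holds there, with the lid still up. Next I'll go over the lid to a pose behind it, tilted 25° with the tip forward.

>>> {"fn": "servo_tool", "kwargs": {
  "moves": [-0.01, 0.005, 0.015, -5, 0, 0, 0, -0.02, 0.015, 0.035, -11, 0, 0, 0, -0.04, 0.03, 0.06, -17, 0, 0, 0, -0.055, 0.045, 0.085, -23, 0, 0, 0, -0.07, 0.06, 0.11, -29, 0, 0, 0, -0.085, 0.075, 0.135, -35, 0, 0, 0, -0.1, 0.09, 0.16, -42, 0, 0, 0, -0.115, 0.1, 0.18, -49, 0, 0, 0, -0.13, 0.11, 0.195, -55, 0, 0, 0, -0.141, 0.118, 0.205, -61, 0, 0, 0]
}}

```text
clock: 12.1
eef_pos: [0.4649, -0.0538, 0.5131]
tcp_rot: [-1.984, -0.352, 0.215]
force: [-0.7, 0.0, 0.6]
width: 0.0002
```

```bash
python3 nx.py; python3 - <<'E'
from h import *
t=np.radians(25)
for X in ([0.06,0,.37],[.06,0,.21]):
    print(X,*rel(c2w(P,X)[0],axes(-np.sin(t)*cx-np.cos(t)*cz,-cy)))
E
```

```text
12.1 [ 0.108  -0.3532  1.4184 -0.4525  1.9243 -0.4297] [ 0.4649 -0.0538  0.5131] 0.00018617910800048358 [-0.7097  0.049   0.6149]
[[ 0.9403  0.1494 -0.3059]
 [ 0.3404 -0.3964  0.8526]
 [ 0.0061 -0.9058 -0.4236]]
case xyz 0.029754385008373838 0.000617248657046772 0.39809414463468973
[0.06, 0, 0.37] [0.0006 0.0126 0.0393] [0.0622 0.0724 0.4213]
[0.06, 0, 0.21] [-0.0004  0.1576  0.1071] [0.0622 0.0724 0.4213]
```

>>> {"fn": "servo_tool", "kwargs": {
  "moves": [0, 0.01, 0.02, 0, 0, 0, 0, 0, 0.03, 0.035, 0, 0, 0, 0, 0, 0.055, 0.048, 0, 0, 0, 0, 0, 0.08, 0.06, 0, 0, 0, 0, 0, 0.105, 0.072, 0, 0, 0, 0, 0, 0.13, 0.084, 0, 0, 0, 0, 0, 0.155, 0.096, 0, 0, 0, 0, 0, 0.18, 0.108, 0, 0, 0, 0, 0, 0.2, 0.117, 0, 0, 0, 0, 0, 0.209, 0.12, 0, 0, 0, 0]
}}

```text
clock: 13.1
eef_pos: [0.4594, -0.0339, 0.2697]
tcp_rot: [-1.979, -0.347, 0.221]
force: [0.4, -0.1, 1.0]
width: 0.0001
```

```bash
python3 nx.py; python3 - <<'E'
from h import *
a=get_image("scene")[:,:,::-1][30:310,60:360];cv2.imwrite("pics/s11.png",cv2.resize(a,(640,598),interpolation=cv2.INTER_CUBIC))
cv2.imwrite("pics/w11.png",get_image("wrist")[:,:,::-1])
m=camera_model("wrist")
l=.03;c,s=np.cos(1.309-l),np.sin(1.309-l)
f=lambda r,y:c2w(P,[-r*c+.016*s,y,r*s+.016*c])[0]
print(proj(m,[f(.22,-.1),f(.22,.1),f(.18,0),state()["eef_pos"]]))
E
```

```text
13.1 [ 0.1535 -0.456   1.8881 -0.4236  1.6158 -0.2325] [ 0.4594 -0.0339  0.2697] 0.00014716931777976477 [ 0.387  -0.059   0.9944]
[[ 0.9405  0.1433 -0.3082]
 [ 0.3399 -0.3934  0.8542]
 [ 0.0011 -0.9081 -0.4187]]
case xyz 0.05036181844978402 -0.0008513606265736565 0.15471083809542463
[[477.6755 463.0523]
 [145.5175 464.0387]
 [311.772  396.6523]
 [314.1684 286.0599]]
```

View pics/s11.png

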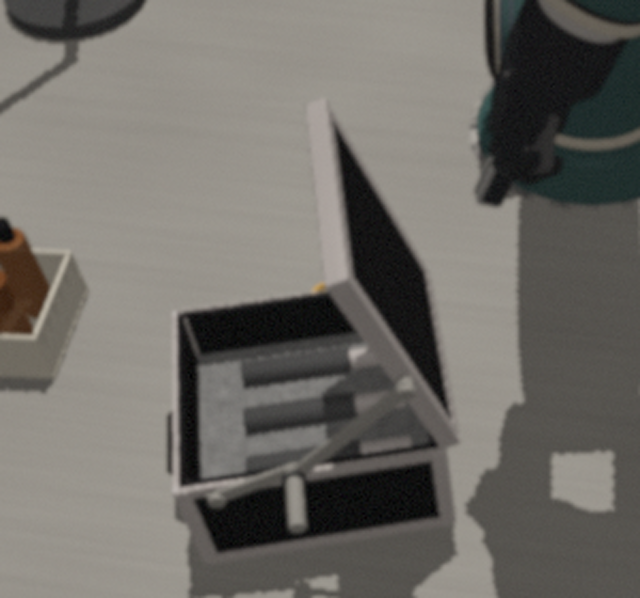

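View pics/w11.png

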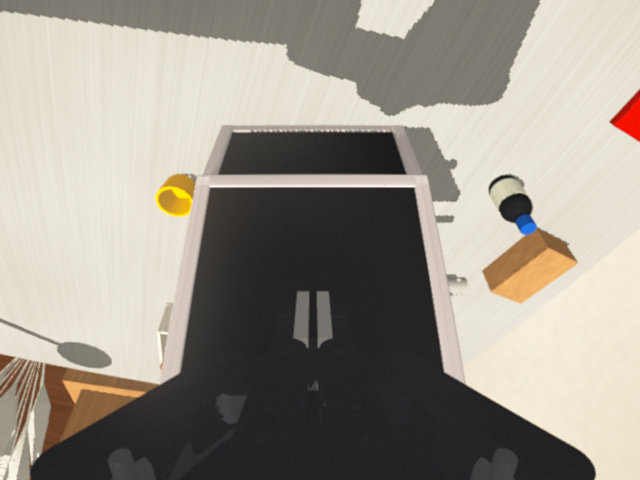

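The lid is up with the hand about 90 mm behind it, and the fingers are centred on its outer face in the wrist view. Next I'll approach to contact.

```bash
cat > tr.py <<'E'
from h import *
import sys
def tcp(l,r=.18,g=.006,e=.027,tilt=25):
    th=1.309-l;t=np.radians(tilt);T=r*np.array([-np.cos(th),np.sin(th)])+(.016+g)*np.array([np.sin(th),np.cos(th)])
    T=T-e*np.array([np.sin(t),np.cos(t)]); return c2w(P,[T[0],0,T[1]])[0]
Rt=axes(-np.sin(np.radians(25))*cx-np.cos(np.radians(25))*cz,-cy)
if __name__=="__main__":
    g=float(sys.argv[2]) if len(sys.argv)>2 else .006
    for l in eval(sys.argv[1]):
        a,b=rel(tcp(l,g=g),Rt); print(round(l,3),a,b)
E
python3 tr.py "[0.03]" 0.02;python3 tr.py "[0.03]" 0.008;
```

```text
0.03 [-0.0014  0.0312 -0.0724] [-0.2241  0.1208  0.1994]
0.03 [-0.0014  0.0391 -0.0814] [-0.2241  0.1208  0.1994]
```

>>> {"fn": "servo_tool", "kwargs": {
  "moves": [0, 0.005, -0.01, 0, 0, 0, 0, 0, 0.01, -0.022, 0, 0, 0, 0, 0, 0.015, -0.034, 0, 0, 0, 0, 0, 0.02, -0.046, 0, 0, 0, 0, 0, 0.025, -0.058, 0, 0, 0, 0, 0, 0.028, -0.066, 0, 0, 0, 0, 0, 0.031, -0.072, 0, 0, 0, 0, 0, 0.034, -0.075, 0, 0, 0, 0, 0, 0.037, -0.078, 0, 0, 0, 0, 0, 0.039, -0.081, 0, 0, 0, 0]
}}

```text
clock: 14.2
eef_pos: [0.4906, -0.1186, 0.2707]
tcp_rot: [-1.98, -0.349, 0.218]
force: [-0.4, -0.1, 0.1]
width: -0.0003
```

```bash
python3 nx.py; python3 tr.py "np.arange(0.03,0.38,.04)"; python3 - <<'E'
from h import *
a=get_image("scene")[:,:,::-1][30:310,60:360];cv2.imwrite("pics/s12.png",cv2.resize(a,(640,598),interpolation=cv2.INTER_CUBIC))
E
```

```text
14.2 [-0.0459 -0.406   1.8519 -0.3968  1.5214 -0.4068] [ 0.4906 -0.1186  0.2707] -0.0002878114505540847 [-0.4333 -0.1286  0.0774]
[[ 0.9406  0.1459 -0.3067]
 [ 0.3396 -0.3932  0.8545]
 [ 0.0041 -0.9078 -0.4193]]
case xyz -0.03996078309059958 -0.0018050096733759815 0.15574901336295843
0.03 [-0.0018  0.0023 -0.0013] [-0.2086  0.0795  0.2928]
0.07 [-0.0018  0.0065 -0.0072] [-0.2086  0.0795  0.2928]
0.11 [-0.0019  0.011  -0.0129] [-0.2086  0.0795  0.2928]
0.15 [-0.0019  0.0156 -0.0185] [-0.2086  0.0795  0.2928]
0.19 [-0.0019  0.0205 -0.0238] [-0.2086  0.0795  0.2928]
0.23 [-0.002   0.0257 -0.029 ] [-0.2086  0.0795  0.2928]
0.27 [-0.002   0.031  -0.0339] [-0.2086  0.0795  0.2928]
0.31 [-0.002   0.0365 -0.0386] [-0.2086  0.0795  0.2928]
0.35 [-0.0021  0.0422 -0.0431] [-0.2086  0.0795  0.2928]
```

View pics/s12.png

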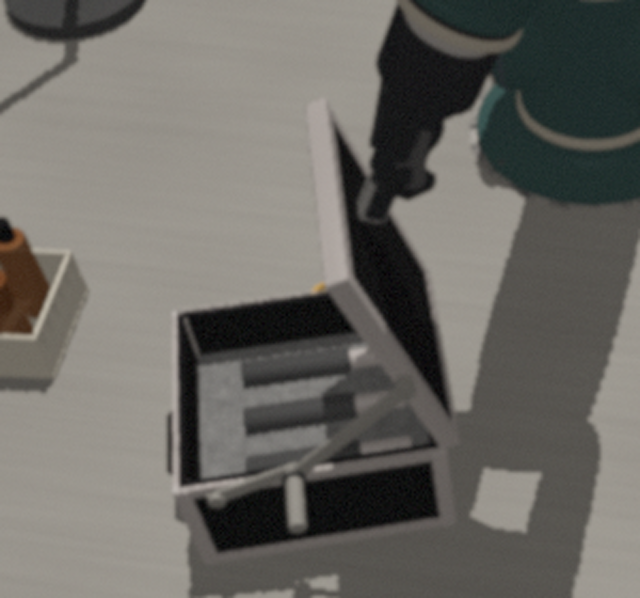

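The tip is near the lid's outer face and hasn't touched it. I'll start following the arc.

>>> {"fn": "servo_tool", "kwargs": {
  "moves": [0, 0.004, -0.004, 0, 0, 0, 0, 0, 0.007, -0.008, 0, 0, 0, 0, 0, 0.01, -0.012, 0, 0, 0, 0, 0, 0.013, -0.016, 0, 0, 0, 0, 0, 0.016, -0.019, 0, 0, 0, 0, 0, 0.02, -0.023, 0, 0, 0, 0, 0, 0.023, -0.027, 0, 0, 0, 0, 0, 0.027, -0.03, 0, 0, 0, 0, 0, 0.031, -0.034, 0, 0, 0, 0, 0, 0.034, -0.037, 0, 0, 0, 0]
}}

```text
clock: 15.25
eef_pos: [0.5069, -0.1635, 0.2551]
tcp_rot: [-1.979, -0.349, 0.218]
force: [-1.8, 5.4, -0.1]
width: -0.0001
```

```bash
python3 nx.py; python3 tr.py "np.arange(0.27,0.68,.04)"; python3 - <<'E'
from h import *
a=get_image("scene")[:,:,::-1][30:310,60:360];cv2.imwrite("pics/s13.png",cv2.resize(a,(640,598),interpolation=cv2.INTER_CUBIC))
E
```

```text
15.25 [-0.1417 -0.3622  1.845  -0.3796  1.4516 -0.4814] [ 0.5069 -0.1635  0.2551] -0.00012766362416554442 [-1.8131  5.4321 -0.0658]
[[ 0.9405  0.1456 -0.307 ]
 [ 0.3397 -0.3924  0.8548]
 [ 0.004  -0.9082 -0.4185]]
case xyz -0.08769599641609724 -0.002050590336690108 0.14011136879746772
0.27 [-0.002  -0.0032  0.0029] [-0.2611  0.0859  0.2916]
0.31 [-0.0021  0.0023 -0.0018] [-0.2611  0.0859  0.2916]
0.35 [-0.0021  0.008  -0.0063] [-0.2611  0.0859  0.2916]
0.39 [-0.0021  0.0138 -0.0106] [-0.2611  0.0859  0.2916]
0.43 [-0.0022  0.0199 -0.0146] [-0.2611  0.0859  0.2916]
0.47 [-0.0022  0.026  -0.0184] [-0.2611  0.0859  0.2916]
0.51 [-0.0022  0.0324 -0.0219] [-0.2611  0.0859  0.2916]
0.55 [-0.0023  0.0389 -0.0252] [-0.2611  0.0859  0.2916]
0.59 [-0.0023  0.0455 -0.0282] [-0.2611  0.0859  0.2916]
0.63 [-0.0024  0.0522 -0.031 ] [-0.2611  0.0859  0.2916]
0.67 [-0.0024  0.059  -0.0335] [-0.2611  0.0859  0.2916]
```

View pics/s13.png

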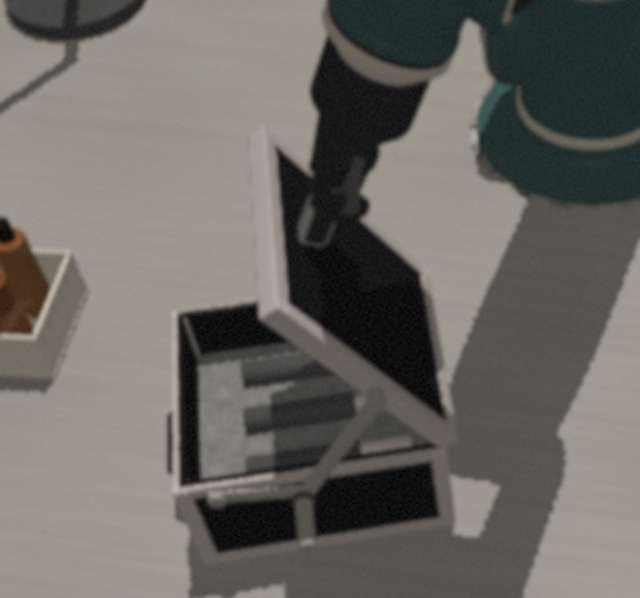

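The lid is going down at about 5.6 N with the stay folding. Continuing along the arc.

>>> {"fn": "servo_tool", "kwargs": {
  "moves": [0, 0.005, -0.004, 0, 0, 0, 0, 0, 0.01, -0.008, 0, 0, 0, 0, 0, 0.015, -0.011, 0, 0, 0, 0, 0, 0.02, -0.015, 0, 0, 0, 0, 0, 0.025, -0.018, 0, 0, 0, 0, 0, 0.03, -0.021, 0, 0, 0, 0, 0, 0.036, -0.024, 0, 0, 0, 0, 0, 0.042, -0.027, 0, 0, 0, 0, 0, 0.048, -0.029, 0, 0, 0, 0, 0, 0.054, -0.032, 0, 0, 0, 0]
}}

```text
clock: 16.3
eef_pos: [0.5247, -0.2125, 0.2198]
tcp_rot: [-1.98, -0.349, 0.217]
force: [-1.9, 4.4, 1.1]
width: 0.0003
```

```bash
python3 nx.py; python3 tr.py "np.arange(0.59,1.04,.04)"; python3 - <<'E'
from h import *
a=get_image("scene")[:,:,::-1][30:310,60:360];cv2.imwrite("pics/s14.png",cv2.resize(a,(640,598),interpolation=cv2.INTER_CUBIC))
E
```

```text
16.3 [-0.2357 -0.2987  1.8535 -0.3652  1.3497 -0.5428] [ 0.5247 -0.2125  0.2198] 0.00029648917688065155 [-1.9428  4.4269  1.1482]
[[ 0.9407  0.146  -0.3063]
 [ 0.3393 -0.3934  0.8545]
 [ 0.0043 -0.9077 -0.4196]]
case xyz -0.13987024911745768 -0.0022980972815077397 0.10477799419518417
0.59 [-0.0022 -0.0085  0.0044] [-0.1929  0.0564  0.2961]
0.63 [-0.0023 -0.0018  0.0016] [-0.1929  0.0564  0.2961]
0.67 [-0.0023  0.0051 -0.0009] [-0.1929  0.0564  0.2961]
0.71 [-0.0024  0.012  -0.0031] [-0.1929  0.0564  0.2961]
0.75 [-0.0024  0.019  -0.005 ] [-0.1929  0.0564  0.2961]
0.79 [-0.0024  0.026  -0.0066] [-0.1929  0.0564  0.2961]
0.83 [-0.0025  0.0332 -0.008 ] [-0.1929  0.0564  0.2961]
0.87 [-0.0025  0.0403 -0.009 ] [-0.1929  0.0564  0.2961]
0.91 [-0.0026  0.0475 -0.0098] [-0.1929  0.0564  0.2961]
0.95 [-0.0026  0.0548 -0.0103] [-0.1929  0.0564  0.2961]
0.99 [-0.0026  0.062  -0.0105] [-0.1929  0.0564  0.2961]
1.03 [-0.0027  0.0693 -0.0104] [-0.1929  0.0564  0.2961]
```

View pics/s14.png

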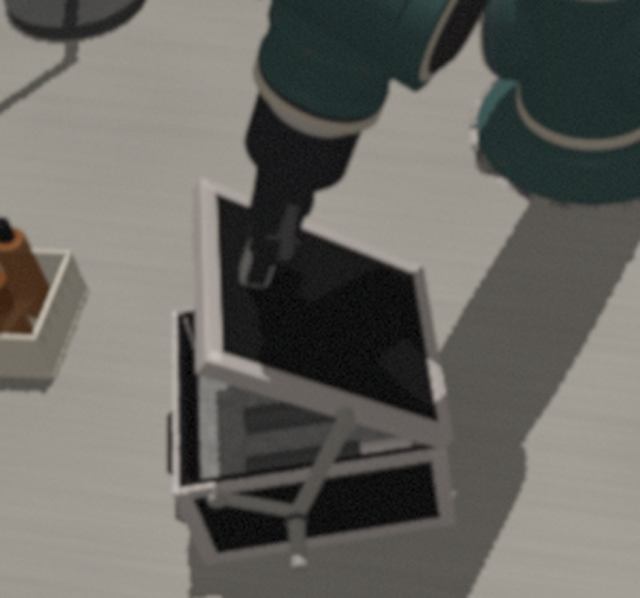

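>>> {"fn": "servo_tool", "kwargs": {
  "moves": [0, 0.005, -0.001, 0, 0, 0, 0, 0, 0.01, -0.002, 0, 0, 0, 0, 0, 0.015, -0.004, 0, 0, 0, 0, 0, 0.02, -0.005, 0, 0, 0, 0, 0, 0.025, -0.006, 0, 0, 0, 0, 0, 0.03, -0.007, 0, 0, 0, 0, 0, 0.035, -0.008, 0, 0, 0, 0, 0, 0.04, -0.009, 0, 0, 0, 0, 0, 0.045, -0.0095, 0, 0, 0, 0, 0, 0.05, -0.01, 0, 0, 0, 0]
}}

```text
clock: 17.35
eef_pos: [0.5349, -0.2404, 0.1783]
tcp_rot: [-1.979, -0.349, 0.218]
force: [-0.7, 2.7, 1.5]
width: -0.0001
```

```bash
python3 nx.py; python3 tr.py "np.arange(0.91,1.34,.04)"; python3 - <<'E'
from h import *
a=get_image("scene")[:,:,::-1][30:310,60:360];cv2.imwrite("pics/s15.png",cv2.resize(a,(640,598),interpolation=cv2.INTER_CUBIC))
E
```

```text
17.35 [-0.285  -0.2459  1.8784 -0.3608  1.2602 -0.5624] [ 0.5349 -0.2404  0.1783] -0.00010855713767859578 [-0.6893  2.7166  1.5405]
[[ 0.9407  0.1455 -0.3066]
 [ 0.3393 -0.3929  0.8547]
 [ 0.0039 -0.908  -0.419 ]]
case xyz -0.16952346827877832 -0.0025169800112040744 0.0632601306110515
0.91 [-0.0025 -0.0026 -0.0003] [-0.229   0.066   0.2781]
0.95 [-0.0025  0.0046 -0.0008] [-0.229   0.066   0.2781]
0.99 [-0.0026  0.0119 -0.001 ] [-0.229   0.066   0.2781]
1.03 [-0.0026  0.0191 -0.0009] [-0.229   0.066   0.2781]
1.07 [-0.0026  0.0264 -0.0005] [-0.229   0.066   0.2781]
1.11 [-0.0027  0.0336  0.0001] [-0.229   0.066   0.2781]
1.15 [-0.0027  0.0408  0.0011] [-0.229   0.066   0.2781]
1.19 [-0.0027  0.048   0.0023] [-0.229   0.066   0.2781]
1.23 [-0.0028  0.055   0.0038] [-0.229   0.066   0.2781]
1.27 [-0.0028  0.0621  0.0056] [-0.229   0.066   0.2781]
1.31 [-0.0028  0.069   0.0077] [-0.229   0.066   0.2781]
```

View pics/s15.png

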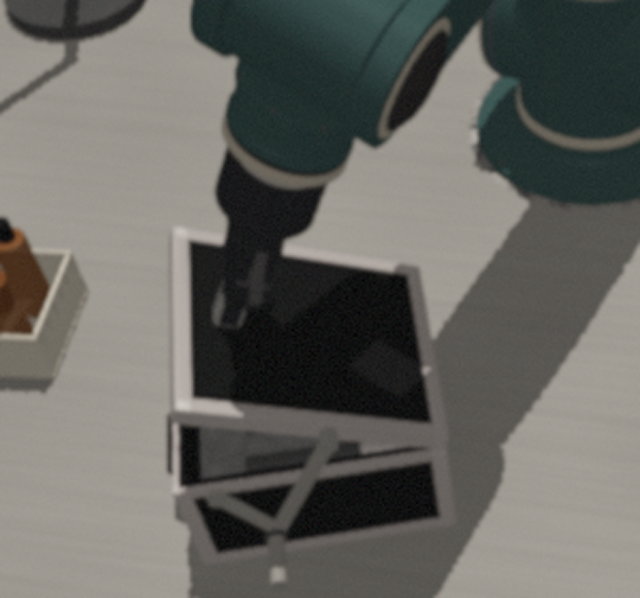

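Still smooth. Now the slow final section, at about 0.2 rad/s.

>>> {"fn": "servo_tool", "kwargs": {
  "moves": [0, 0.004, -0.001, 0, 0, 0, 0, 0, 0.008, -0.001, 0, 0, 0, 0, 0, 0.012, -0.001, 0, 0, 0, 0, 0, 0.016, -0.001, 0, 0, 0, 0, 0, 0.02, -0.001, 0, 0, 0, 0, 0, 0.024, -0.001, 0, 0, 0, 0, 0, 0.028, 0, 0, 0, 0, 0, 0, 0.032, 0, 0, 0, 0, 0, 0, 0.036, 0, 0, 0, 0, 0, 0, 0.04, 0.001, 0, 0, 0, 0]
}}

```text
clock: 18.4
eef_pos: [0.5406, -0.2554, 0.1419]
tcp_rot: [-1.98, -0.349, 0.217]
force: [-0.7, -0.8, 2.5]
width: 0.0001
```

```bash
python3 nx.py; python3 tr.py "np.arange(1.11,1.34,.04)"; python3 - <<'E'
from h import *
a=get_image("scene")[:,:,::-1][30:310,60:360];cv2.imwrite("pics/s16.png",cv2.resize(a,(640,598),interpolation=cv2.INTER_CUBIC))
E
```

```text
18.4 [-0.3099 -0.2051  1.9042 -0.3638  1.1884 -0.5616] [ 0.5406 -0.2554  0.1419] 8.012530110360838e-05 [-0.6611 -0.8046  2.5387]
[[ 0.9406  0.1461 -0.3064]
 [ 0.3394 -0.3934  0.8544]
 [ 0.0043 -0.9077 -0.4196]]
case xyz -0.18553925540900987 -0.002809912919838717 0.026883176789012295
1.11 [-0.0028 -0.0061 -0.0006] [-0.1909  0.062   0.2986]
1.15 [-0.0028  0.0011  0.0004] [-0.1909  0.062   0.2986]
1.19 [-0.0029  0.0082  0.0016] [-0.1909  0.062   0.2986]
1.23 [-0.0029  0.0153  0.0031] [-0.1909  0.062   0.2986]
1.27 [-0.0029  0.0223  0.005 ] [-0.1909  0.062   0.2986]
1.31 [-0.003   0.0293  0.007 ] [-0.1909  0.062   0.2986]
```

View pics/s16.png

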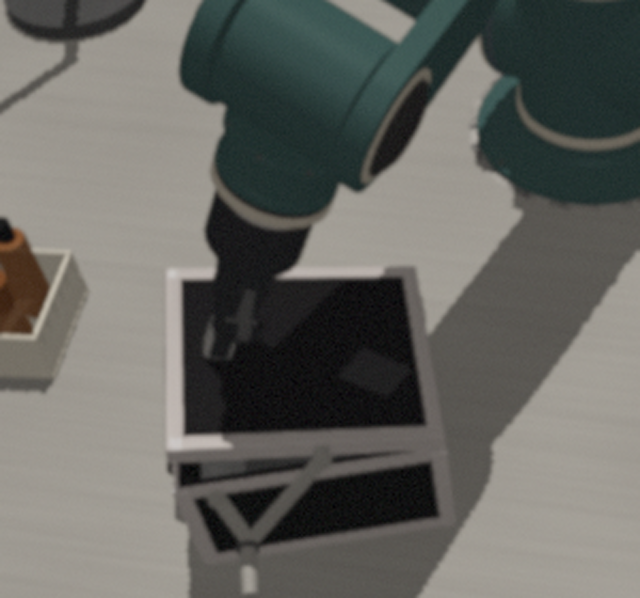

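>>> {"fn": "servo_tool", "kwargs": {
  "moves": [0, 0.003, 0, 0, 0, 0, 0, 0, 0.006, 0.001, 0, 0, 0, 0, 0, 0.009, 0.001, 0, 0, 0, 0, 0, 0.012, 0.002, 0, 0, 0, 0, 0, 0.015, 0.003, 0, 0, 0, 0, 0, 0.018, 0.004, 0, 0, 0, 0, 0, 0.021, 0.005, 0, 0, 0, 0, 0, 0.024, 0.006, 0, 0, 0, 0, 0, 0.026, 0.006, 0, 0, 0, 0, 0, 0.028, 0.007, 0, 0, 0, 0]
}}

```text
clock: 19.45
eef_pos: [0.5424, -0.2602, 0.1135]
tcp_rot: [-1.98, -0.349, 0.217]
force: [-0.4, -1.3, 2.0]
width: 0.0
```

```bash
python3 nx.py; python3 - <<'E'
from h import *
a=get_image("scene")[:,:,::-1][120:310,60:360];cv2.imwrite("pics/s17.png",cv2.resize(a,(800,507),interpolation=cv2.INTER_CUBIC))
E
```

```text
19.45 [-0.3179 -0.1783  1.9285 -0.3694  1.1384 -0.5498] [ 0.5424 -0.2602  0.1135] 4.958666277711733e-05 [-0.4252 -1.3002  1.9803]
[[ 0.9407  0.1457 -0.3064]
 [ 0.3393 -0.3931  0.8546]
 [ 0.0041 -0.9079 -0.4192]]
case xyz -0.19069576748819908 -0.0028700779666222045 -0.001486235798479743
```

View pics/s17.png

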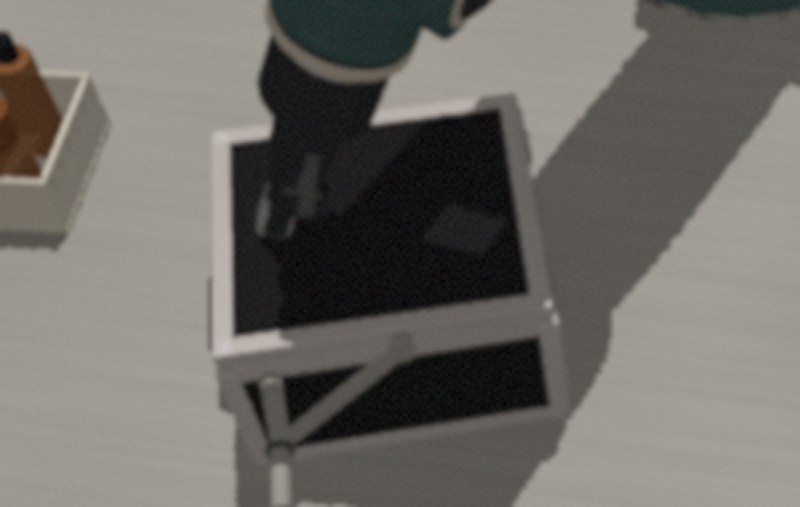

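It looks nearly shut, but the low force says it isn't on its stop yet. I'll press down in small steps.

>>> {"fn": "servo_tool", "kwargs": {
  "moves": [0, 0.001, 0, 0, 0, 0, 0, 0, 0.001, 0.001, 0, 0, 0, 0, 0, 0.002, 0.001, 0, 0, 0, 0, 0, 0.002, 0.001, 0, 0, 0, 0, 0, 0.003, 0.001, 0, 0, 0, 0, 0, 0.003, 0.001, 0, 0, 0, 0, 0, 0.004, 0.002, 0, 0, 0, 0, 0, 0.004, 0.002, 0, 0, 0, 0, 0, 0.004, 0.002, 0, 0, 0, 0, 0, 0.004, 0.002, 0, 0, 0, 0]
}}

```text
clock: 20.5
eef_pos: [0.5428, -0.2604, 0.1111]
tcp_rot: [-1.981, -0.35, 0.216]
force: [-7.0, 4.0, 15.1]
width: -0.0002
```

```bash
python3 nx.py
```

```text
20.5 [-0.3175 -0.1766  1.9314 -0.3715  1.1321 -0.5465] [ 0.5428 -0.2604  0.1111] -0.00016346592244370745 [-6.9914  4.0334 15.1424]
[[ 0.9407  0.1474 -0.3056]
 [ 0.3393 -0.3944  0.854 ]
 [ 0.0054 -0.9071 -0.421 ]]
case xyz -0.19102777489574735 -0.003260612236925156 -0.0038647160165385247
```

The force rose to 15 N after 2.4 mm of a 4.5 mm command, so the lid is on its stop. Retreating straight off it to check.

>>> {"fn": "servo_tool", "kwargs": {
  "moves": [0, 0, 0, 0, 0, 0, 0, 0, -0.01, -0.005, 0, 0, 0, 0, 0, -0.03, -0.012, 0, 0, 0, 0, 0, -0.06, -0.02, 0, 0, 0, 0, 0, -0.09, -0.03, 0, 0, 0, 0, 0, -0.12, -0.04, 0, 0, 0, 0, 0, -0.15, -0.05, 0, 0, 0, 0, 0, -0.17, -0.06, 0, 0, 0, 0, 0, -0.18, -0.065, 0, 0, 0, 0, 0, -0.18, -0.065, 0, 0, 0, 0]
}}

```text
clock: 21.5
eef_pos: [0.5363, -0.245, 0.3012]
tcp_rot: [-1.98, -0.35, 0.216]
force: [0.9, -0.5, -0.0]
width: 0.0002
```

```bash
python3 nx.py; python3 - <<'E'
from h import *
ms=camera_model("scene");mt=camera_model("top")
b=get_image("top")[:,:,::-1]
a=get_image("scene")[:,:,::-1].copy()[130:310,110:310];a=cv2.resize(a,(660,594),interpolation=cv2.INTER_CUBIC)
for l,col in((1.309,(0,255,0)),(1.24,(0,0,255))):
    th=1.309-l;c,s=np.cos(th),np.sin(th)
    pts=c2w(P,[[-.22*c+h*s,y,.22*s+h*c] for h in(0,.016) for y in(-.1,.1)])
    for q in proj(ms,pts): cv2.circle(a,(int((q[0]-110+.5)*3.3),int((q[1]-130+.5)*3.3)),3,col,-1)
cv2.imwrite("pics/s18.png",a);cv2.imwrite("pics/t18.png",b)
E
```

```text
21.5 [-0.2929 -0.2677  1.6986 -0.3437  1.4446 -0.6402] [ 0.5363 -0.245   0.3012] 0.00017518513211985803 [ 0.8703 -0.4956 -0.0196]
[[ 0.9407  0.1474 -0.3056]
 [ 0.3393 -0.3936  0.8544]
 [ 0.0056 -0.9074 -0.4203]]
case xyz -0.1743232440470407 -0.0022743386237165583 0.18622358038474185
```

View pics/s18.png

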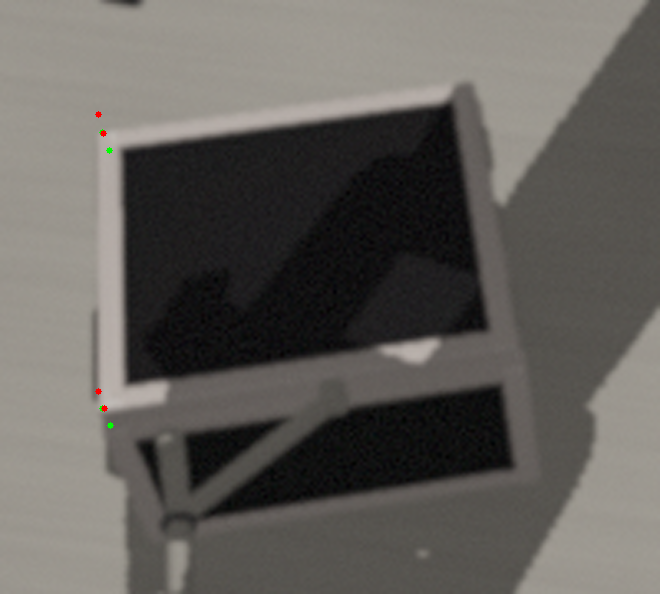

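View pics/t18.png

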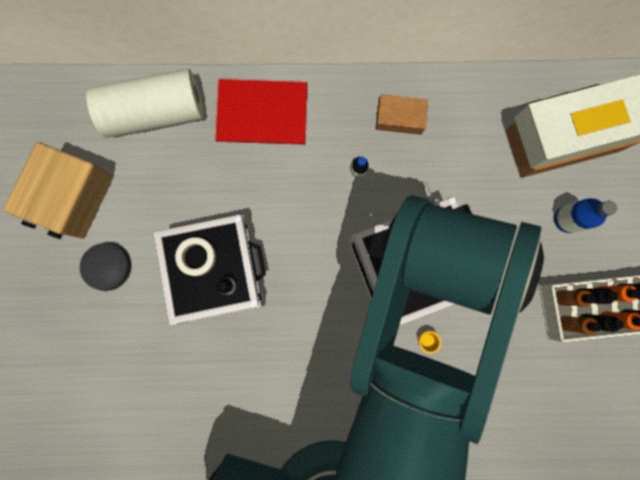

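```bash
python3 - <<'E'
from plant import ticket,state
s=state();print(s["clock"],s["force"],abs(s["qvel"]).max());ticket.sign_off()
E
```

```text
21.6 [ 0.02309807 -0.16593554  0.40963682] 0.013314086254967723
the job is handed in; nothing more can be done
```

The lid is shut and I handed the job in at 21.6 s; no verdict came back.

- **Breaking the stay:** I pressed the pin down and back with the shut fingertips, at most about 9 N in my readings. From the camera pictures and the linkage geometry, the stay had folded about 0.45 rad with the lid only about 0.03 rad down. It stayed bent when I let go.
- **Shutting the lid:** I pushed on its outer face about 180 mm from the hinge, with 2–6 N. The tool moved at about 0.2–0.35 rad/s, slowest at the end. The force rose to 15 N when the lid met its stop, and I then lifted the hand well clear.
- **Last checks:** In the scene picture, the lid's two front corners match the fully shut position to within about 2 mm; the limit is 13 mm. The force reading was about 0.4 N, which is noise, and the arm was at rest.
- **Top camera:** It could not confirm the lid, because the arm covered most of the case.
- **Disagreement:** The real fingertips ended about 27 mm short of the stated tool point. My first press therefore missed the pin, and I allowed for the offset after that.

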